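# Move the hanging sample basket to the sorting stand

## Robot

A 6-joint arm with a two-finger parallel gripper is mounted at the origin on the work surface. World frame = base frame: x ahead of the robot, y to its left, z up, the work surface at z = 0. Lengths are in m, angles in rad, forces in N, time in s.
With the tool pointing down it reaches from about 0.275 to 0.75 m from the base axis. Payload 10.2 kg.
Tool frame: the origin (TCP) lies at the very end of the fingers, on their centre line; the grasp point (between the pads) lies 19 mm behind it (r.hold_point_z is the distance from the TCP to the grasp point, in m); z points along the fingers, y is the direction in which the jaws open and shut (so a half turn about z gives the same grasp; the last joint's range is limited). The gripper opens to 88 mm and grips with 3 to 60 N. Pads are 18 mm wide; open, the fingers measure 123 mm over their backs; the gripper's body (75 mm by 187 mm) begins 45 mm behind the grasp point.
Start: joints at [-1.564, 0.313, 1.498, -0, 1.331, -0.223], TCP at [0.12, -0.511, 0.239] pointing down, gripper open.
Joint ranges: [-2.94, 2.94], [-0.97, 2.17], [0.19, 2.56], [-1.23, 4.37], [0.02, 3.11], [-2.88, 2.88]. Speed limits (rad/s): [2.39, 2.39, 3.01, 3.14, 3.14, 3.14].

## Interface

Orientations are given as a rotation vector (axis times angle).
In Python, from bench import readout, vision, job, r gives the robot as it stands.
- The arm moves only by the tool arm_command, never from a script. Its argument "motion" is a list that holds one entry, the list of rows, each a list of 6 numbers: the shift along the tool's x, y, z in m, then the turn, a rotation vector about the tool's x, y, z in degrees. In form: [[[dx, dy, dz, rx, ry, rz], ...]]. A call has 1 to 5 rows; each row shifts and turns the commanded pose from where the row before left it, along the tool's axes as they then stand; what a row does not reach is not made up. A row lasts 1/12 s, in which the tool goes at most 41.7 mm and 7.16 degrees, less where a joint would pass 70% of its speed; a pose out of reach is approached as far as the arm can. A call is refused whole if a number of a shift passes 0.0417 or a number of a turn 7.16, either way. A call with a gripper value outside its range is refused whole. "fingers" is the opening, from 0 (shut) to 1 (fully open), set as the call begins (left out, the last holds). The fingers move at their own pace and stop on an object; "newtons" is the grip in N (left out, the last holds). Time passes only in rows, so rows that do not move let the fingers close. It gives the time, the measured TCP pose, the force and the opening at its end, in the units of the state.
- readout.observe(): the state, without advancing time (a new reading comes with each control period).
- vision.snapshot(name): name is "side" or "top" or "wrist"; returns the picture (420x560x3 uint8, blue, green, red); there is no depth.
- vision.camera_info(name): a dict with "camera_matrix" (3x3 intrinsics, pixels), "pose" (4x4, takes a point from camera to world coordinates); the wrist camera has in their place "tool_from_camera" (4x4, takes a point from camera to tool coordinates, whose origin is the TCP and whose axes are the flange's). Camera axes: x right, y down, z forward; pixel columns grow to the right and rows downward; lengths in m; the calibration is good to about 2 mm. The wrist camera is an equidistant fisheye: a pixel r from the principal point sees the ray r / f radians off the axis. A picture is of the moment at which its call begins: read the wrist's pose just before it. camera_info takes no time and is no camera call.
- job.hand_in(): hands the job in, once; it reports no verdict.
The state is a dict: "t": time; "q": joint angles; "qd": joint speeds; "effort": joint torques, N m; "tool_pos": TCP position; "tool_rot": TCP orientation; "wrist_force": force on the tool from outside, world axes, zero at the start; "ft_torque": the same for the moment, N m; "grip_width": finger opening in m.
Only numpy, scipy, OpenCV 4.12 (cv2) and the standard library are available. Lean on these libraries where they do the work, as an engineer would, in place of code of your own. Each camera call takes 0.05 s, during which the arm holds its last target.

## Task

Take the wire sample basket, with the jar in it, off the dark drying stand and hang it on the blue sorting stand without setting it down anywhere and keeping it level. Rest its saddle on the front part of the blue stand's bar, then, still riding on the bar, slide it gently back until it comes up against the red stop collar; leave it hanging there at rest, touching the collar. The collar is only lightly clamped and marks the place: do not shift it, do not press hard on the stand, and leave everything else on the table alone.

Things in the scene. Friction and masses are not known exactly. Their poses are not given: they have to be found in the camera images.
- basket: Wire basket, 96 x 96 x 40 mm deep, loose, 0.2 to 0.35 kg. Origin: centre of underside, z up. Rods rise at y = +-45 mm to a crossbar (94 mm along y, 14 along x, z = 148 to 156 mm). Under its middle is the saddle: an inverted 90 degree V, 20 mm long along x, 20 mm wide, to sit over a bar that runs along the basket's x, between the rods, above the jar. Same either way round.
- basket_handle (a point): Centre of the basket's wooden handle, an upright block 28 mm (along x) x 22 mm (along y) x 50 mm tall standing on the crossbar; 181 mm above the basket's origin. Pinch it from above; the crossbar top is 25 mm below this point.
- basket_saddle (a point): Ridge (highest inside line) of the inverted V saddle, mid-length; 145 mm above the basket's origin, 36 mm below the handle's centre. When it sits on a bar this point is 7 mm above the bar's axis.
- jar_mid (a point): Centre of the closed amber glass jar that stands loose in the basket: diameter 68 mm, 62 mm tall, 0.14 kg, z up. Its top is 66 mm above the basket's origin.
- drying_stand: Dark post (16 mm dia.) on a dark wooden foot (105 x 90 x 12 mm), fixed. Origin: on the table under the post. A level bar, 10 mm dia., axis 195 mm high, runs along the stand's -x and 152 mm out turns up: the end goes 17 mm further out and 19 mm above the axis. Post top is 4 mm above the axis. The basket starts here; to leave, raise it 22 mm, then draw it out over the end.
- drying_stand_bar (a point): Outer end of the straight part of the drying stand's bar, on the bar's axis; the post lies along this frame's +x.
- sorting_stand: Blue post and foot, fixed; like the drying stand but bar axis 215 mm high. On the bar a red stop collar (20 mm dia., 12 mm long); its middle is 80 to 106 mm in from the straight part's outer end (varies, not reported). The saddle's end face comes against the collar's front face; saddle middle is then 16 mm from collar middle. The collar slips on the bar at about 12 N.
- sorting_stand_bar (a point): Outer end of the straight part of the sorting stand's bar, on the bar's axis, 152 mm from the post's axis; the post lies along this frame's +x and the upturned end (reaching 19 mm above the axis, 17 mm outwards) along its -x.
- cup_mid (a point): Centre of a white tasting cup, 72 mm wide, 42 mm tall. Bystander.
- spoon: Metal spoon lying on the table. Bystander.
- brush: Hand brush lying on the table. Bystander.
- tin_mid (a point): Centre of a green tin, 60 mm wide, 100 mm tall. Bystander.
- bowl_mid (a point): Centre of a small clay bowl, 130 mm wide, 50 mm tall. Bystander.
- glass_jar_mid (a point): Centre of a green glass jar, 80 mm wide, 120 mm tall. Bystander.
Not all that is in view belongs to the job. Leave any turquoise look-alike of the basket alone.

How it is judged:
By the outcome, as a careful person would: the job done as asked, in the order asked, and still so for the second after the job is handed in, with the robot touching nothing.
It also fails if it takes over 69 s, if anything falls off the work surface, if the arm or the gripper's body presses on something with over 40 N, if the wrist force passes 120 N, or if a joint passes its speed limit or range.

## Working session

There is one attempt and no reset: what is moved stays moved. The work goes in short steps, Python scripts to look and compute and a tool call to move; the robot and the scene stay as the last step left them, time stands still between calls to the robot, and variables do not carry over. Pictures are saved under pics/ and viewed, and the job is handed in when it is done.

Besides the shell and the picture viewer there is one more tool, called after "Call:" by a JSON object that holds its "fn" and its "kwargs". arm_command: Moves the arm, as the interface text tells. Its arguments: {"type":"object","properties":{"motion":{"type":"array"},"fingers":{"type":"number"},"newtons":{"type":"number"}},"required":["motion"]}

```bash
mkdir -p pics; ls; python3 - <<'E'
from bench import readout, vision, job, r
import cv2
s=readout.observe()
print(s['t'],s['tool_pos'],s['tool_rot'],s['grip_width'],s['wrist_force'],r.hold_point_z)
for n in ("side","top","wrist"):
    cv2.imwrite(f"pics/{n}0.png",vision.snapshot(n))
    print(n,vision.camera_info(n))
E
```

```text
pics
0.0 [ 0.11955993 -0.51094789  0.23814887] [-3.11960961e+00 -3.59971255e-01 -2.02966260e-04] 0.08795334319781964 [-0.14988228 -0.6719502   0.55499139] 0.0187
side {'camera_matrix': array([[476.57946322,   0.        , 269.47472936],
       [  0.        , 476.57946322, 207.63034364],
       [  0.        ,   0.        ,   1.        ]]), 'pose': array([[-0.71341918, -0.50009005,  0.49085947, -0.10966167],
       [-0.70073412,  0.51132091, -0.49751645,  0.70385958],
       [-0.00218368, -0.69889976, -0.71521631,  1.17406243],
       [ 0.        ,  0.        ,  0.        ,  1.        ]])}
top {'camera_matrix': array([[408.4943735 ,   0.        , 277.95498199],
       [  0.        , 408.4943735 , 215.34608414],
       [  0.        ,   0.        ,   1.        ]]), 'pose': array([[ 0.02071925, -0.99084454,  0.13340845,  0.43216432],
       [-0.99976012, -0.02148111, -0.00427381, -0.0131183 ],
       [ 0.00710044, -0.1332879 , -0.99105193,  1.30006587],
       [ 0.        ,  0.        ,  0.        ,  1.        ]])}
wrist {'camera_matrix': array([[325.1922621 ,   0.        , 279.69579163],
       [  0.        , 325.1922621 , 213.33912504],
       [  0.        ,   0.        ,   1.        ]]), 'tool_from_camera': array([[-1.24589426e-04, -9.57329189e-01, -2.88999668e-01,
         7.44077473e-02],
       [ 9.99999860e-01, -2.67800257e-04,  4.55999119e-04,
        -5.36891920e-04],
       [-5.13935453e-04, -2.88999571e-01,  9.57329089e-01,
        -1.46795064e-01],
       [ 0.00000000e+00,  0.00000000e+00,  0.00000000e+00,
         1.00000000e+00]])}
```

View pics/side0.png

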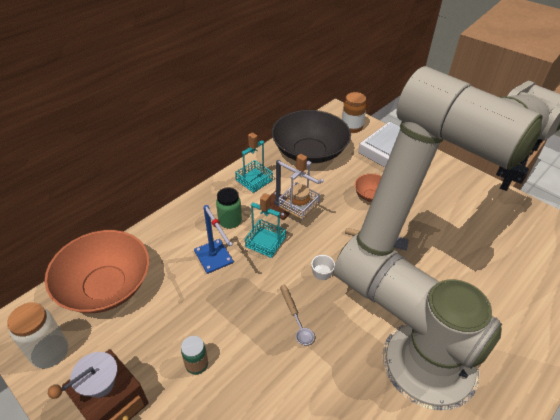

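View pics/top0.png

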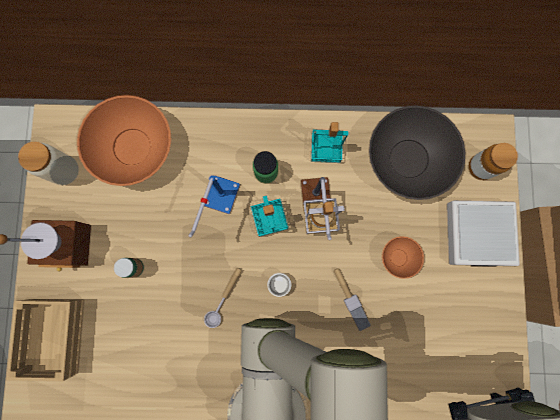

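View pics/wrist0.png

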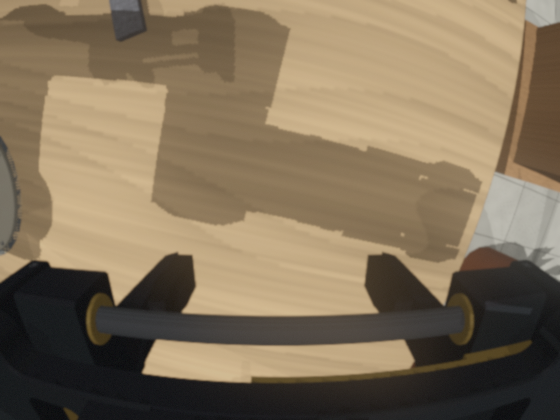

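```bash
python3 - <<'E'
import cv2
t=cv2.imread('pics/top0.png'); s=cv2.imread('pics/side0.png')
cv2.imwrite('pics/tc.png',cv2.resize(t[110:260,180:370],None,fx=4.2,fy=4,interpolation=cv2.INTER_CUBIC)[:, :])
cv2.imwrite('pics/sc.png',cv2.resize(s[120:280,180:350],None,fx=4,fy=3.75,interpolation=cv2.INTER_CUBIC))
E
```

```text
(no output)
```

View pics/tc.png

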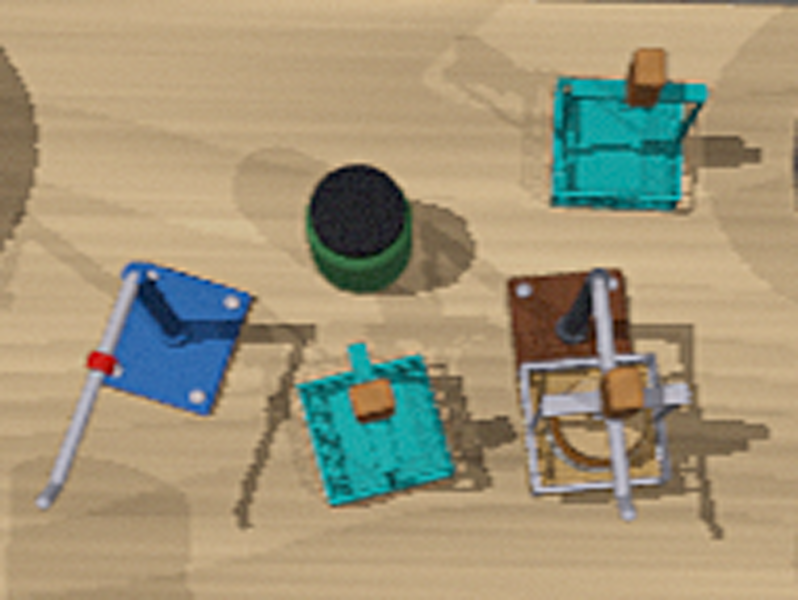

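View pics/sc.png

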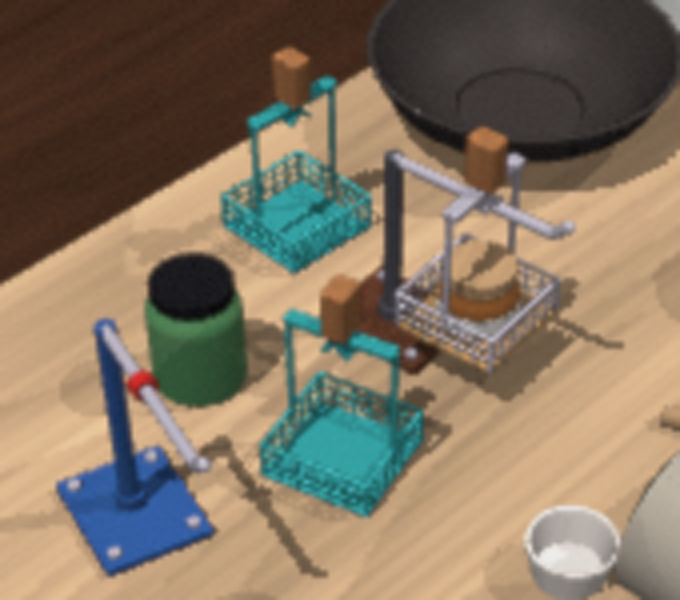

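```bash
cat > h.py <<'E'
import numpy as np, cv2
from bench import readout, vision, job, r
from scipy.spatial.transform import Rotation as R
def ray(info,px,pose=None,fish=False):
    K=info['camera_matrix']; x=(px[0]-K[0,2])/K[0,0]; y=(px[1]-K[1,2])/K[1,1]
    if fish:
        th=np.hypot(x,y); d=np.array([np.sin(th)*x/th,np.sin(th)*y/th,np.cos(th)])
    else: d=np.array([x,y,1.]); d/=np.linalg.norm(d)
    P=info['pose'] if pose is None else pose
    return P[:3,3],P[:3,:3]@d
def wpose(s):
    T=np.eye(4);T[:3,:3]=R.from_rotvec(s['tool_rot']).as_matrix();T[:3,3]=s['tool_pos']
    return T@vision.camera_info('wrist')['tool_from_camera']
def tri(rays):
    A=np.zeros((3,3));b=np.zeros(3)
    for c,d in rays:
        M=np.eye(3)-np.outer(d,d);A+=M;b+=M@c
    p=np.linalg.solve(A,b)
    return p,[np.linalg.norm((np.eye(3)-np.outer(d,d))@(p-c))*1000 for c,d in rays]
def proj(info,p,pose=None,fish=False):
    P=info['pose'] if pose is None else pose
    K=info['camera_matrix']; v=P[:3,:3].T@(np.asarray(p)-P[:3,3])
    if fish:
        n=np.hypot(v[0],v[1]); th=np.arctan2(n,v[2]); x,y=th*v[0]/n,th*v[1]/n
    else: x,y=v[0]/v[2],v[1]/v[2]
    return np.array([K[0,0]*x+K[0,2],K[1,1]*y+K[1,2]])
E
python3 - <<'E'
from h import *
ti=vision.camera_info('top');si=vision.camera_info('side')
T=lambda x,y:ray(ti,(180+x/4.2-.4,110+y/4-.4)); S=lambda x,y:ray(si,(180+x/4-.4,120+y/3.75-.4))
for n,a,b in [('handletop',(624,380),(487,135)),('dry post top',(598,272),(392,156)),('dry tip',(627,510),(568,229)),
 ('blue post top',(134,270),(103,328)),('blue tip',(45,500),(203,463)),('collar',(101,363),(142,384)),('green lid',(360,213),(190,285)),
 ('crossbar end L(top view)',(540,406),(452,213)),('cb R',(690,393),(515,160)),('turq near handle',(372,392),(340,288)),('turq far handle',(648,62),(291,56))]:
    p,e=tri([T(*a),S(*b)]); print(n,p.round(4),np.round(e,1))
E
```

```text
handletop [ 0.5998 -0.1474  0.2661] [2.7 2.7]
dry post top [ 0.6866 -0.138   0.1989] [1.7 1.7]
dry tip [ 0.5218 -0.1565  0.2086] [1.8 1.8]
blue post top [0.6776 0.1635 0.2179] [0.8 0.8]
blue tip [0.5198 0.2103 0.232 ] [0.4 0.4]
collar [0.6137 0.182  0.2188] [0.3 0.3]
green lid [0.7493 0.0234 0.116 ] [1.2 1.2]
crossbar end L(top view) [ 0.5888 -0.0997  0.2204] [2.3 2.3]
cb R [ 0.6045 -0.1952  0.208 ] [1.2 1.2]
turq near handle [0.5988 0.0081 0.2053] [1.6 1.6]
turq far handle [ 0.8336 -0.1692  0.2094] [2.1 2.1]
```

Call:
{"fn": "arm_command", "kwargs": {"motion": [[[0.0275,-0.0122,-0.02,0,0,0],[0.0275,-0.0122,-0.02,0,0,0],[0.0275,-0.0122,-0.02,0,0,0],[0.0275,-0.0122,-0.02,0,0,0],[0.0275,-0.0122,-0.02,0,0,0]]]}}

```text
t: 0.57
tool_pos: [0.2404, -0.4193, 0.3396]
tool_rot: [-3.121, -0.36, 0.0]
wrist_force: [-0.1, -0.1, -0.8]
grip_width: 0.0881
```

Call:
{"fn": "arm_command", "kwargs": {"motion": [[[0.0275,-0.0122,-0.01,0,0,0],[0.0275,-0.0122,-0.01,0,0,0],[0.0275,-0.0122,-0.01,0,0,0],[0.0275,-0.0122,-0.01,0,0,0],[0.0275,-0.0122,-0.01,0,0,0]]]}}

```text
t: 0.98
tool_pos: [0.3605, -0.3286, 0.3891]
tool_rot: [-3.121, -0.36, 0.0]
wrist_force: [-0.2, -0.4, 0.4]
grip_width: 0.0881
```

Call:
{"fn": "arm_command", "kwargs": {"motion": [[[0.0275,-0.0122,0,0,0,0],[0.0275,-0.0122,0,0,0,0],[0.0275,-0.0122,0,0,0,0],[0.0275,-0.0122,0,0,0,0],[0.0275,-0.0122,0,0,0,0]]]}}

```text
t: 1.4
tool_pos: [0.4806, -0.2379, 0.3885]
tool_rot: [-3.121, -0.36, 0.0]
wrist_force: [-0.8, -0.4, 0.7]
grip_width: 0.0883
```

Call:
{"fn": "arm_command", "kwargs": {"motion": [[[0.015,-0.0122,0,0,0,0],[0.015,-0.0122,0,0,0,0],[0.015,-0.0122,0,0,0,3],[0,-0.0122,0,0,0,3.2],[0,0,0,0,0,0]]]}}

```text
t: 1.82
tool_pos: [0.5131, -0.1794, 0.3886]
tool_rot: [-3.135, -0.192, 0.0]
wrist_force: [0.3, 0.0, 0.3]
grip_width: 0.0884
```

```bash
python3 - <<'E'
from h import *
s=readout.observe(); im=vision.snapshot('wrist'); cv2.imwrite('pics/w1.png',im); np.save('w1.npy',wpose(s))
print(s['tool_pos'],s['tool_rot'])
cv2.imwrite('pics/w1b.png',cv2.resize(im,None,fx=1.42,fy=1.42,interpolation=cv2.INTER_CUBIC))
E
```

```text
[ 0.5131495  -0.17937688  0.38863151] [-3.13518586e+00 -1.91569661e-01  3.95554666e-04]
```

View pics/w1b.png

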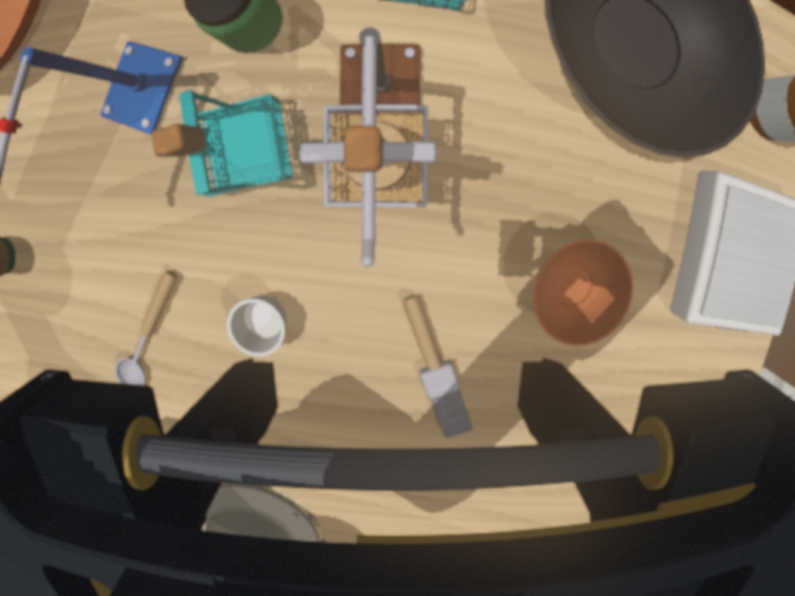

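Call:
{"fn": "arm_command", "kwargs": {"motion": [[[0.015,-0.005,0,0,0,0],[0.02,-0.007,0,0,0,0],[0.02,-0.007,0,0,0,0],[0.01,-0.002,0,0,0,0],[0,0,0,0,0,0]]]}}

```text
t: 2.28
tool_pos: [0.5758, -0.1527, 0.3877]
tool_rot: [-3.135, -0.194, 0.002]
wrist_force: [-0.2, -0.1, -0.8]
grip_width: 0.0882
```

```bash
python3 - <<'E'
from h import *
s=readout.observe(); im=vision.snapshot('wrist'); cv2.imwrite('pics/w2.png',im); np.save('w2.npy',wpose(s))
print(s['t'],s['tool_pos'],s['tool_rot'])
im1=cv2.imread('pics/w1.png')
cv2.imwrite('pics/w1c.png',cv2.resize(im1[10:200,180:340],None,fx=4,fy=3.1,interpolation=cv2.INTER_CUBIC))
cv2.imwrite('pics/w2b.png',cv2.resize(im,None,fx=1.42,fy=1.42,interpolation=cv2.INTER_CUBIC))
E
```

```text
2.2833 [ 0.57583731 -0.15272225  0.38767076] [-3.13487460e+00 -1.94258358e-01  1.61068342e-03]
```

View pics/w1c.png

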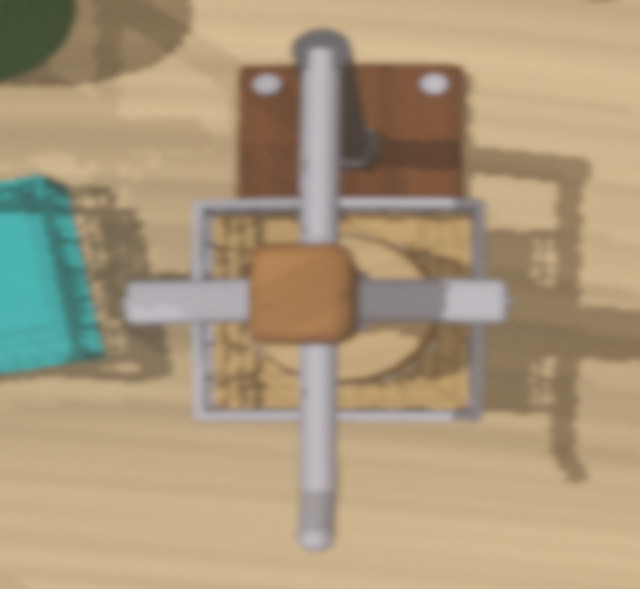

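View pics/w2b.png

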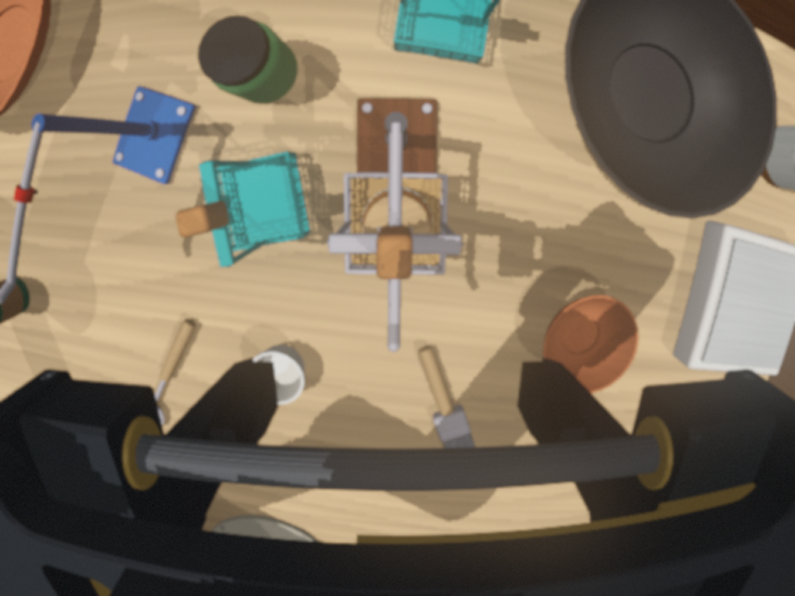

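```bash
python3 - <<'E'
import cv2
im=cv2.imread('pics/w2.png')
cv2.imwrite('pics/w2c.png',cv2.resize(im[60:250,220:340],None,fx=5,fy=3.1,interpolation=cv2.INTER_CUBIC))
cv2.imwrite('pics/w2d.png',cv2.resize(im[70:230,0:60],None,fx=6,fy=3.7,interpolation=cv2.INTER_CUBIC))
E
```

```text
(no output)
```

View pics/w2c.png

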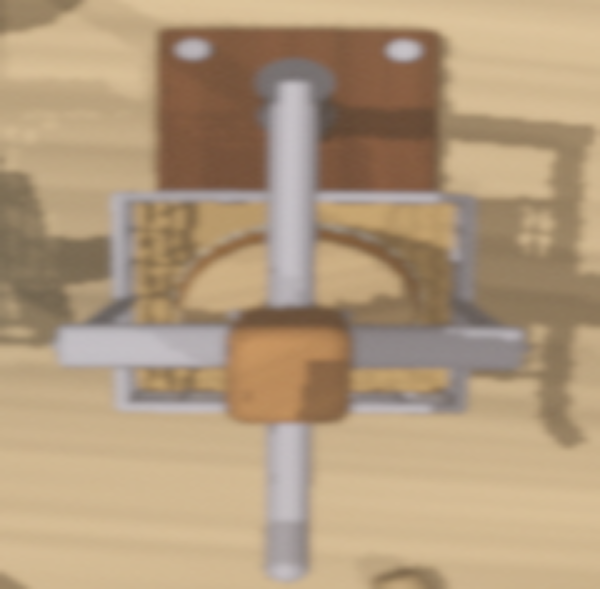

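View pics/w2d.png

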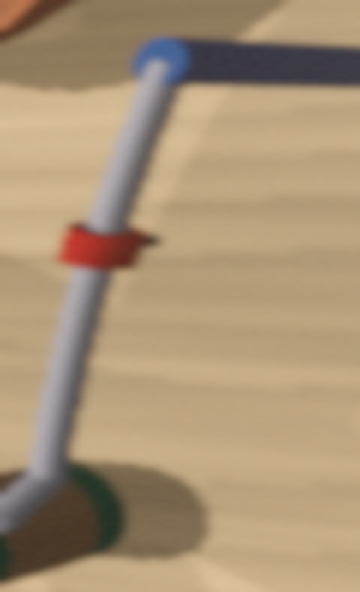

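```bash
cat >> h.py <<'E'
ti=vision.camera_info('top');si=vision.camera_info('side');wi=vision.camera_info('wrist')
T=lambda x,y:ray(ti,(180+x/4.2-.4,110+y/4-.4)); S=lambda x,y:ray(si,(180+x/4-.4,120+y/3.75-.4))
W=lambda n,x0,y0,fx,fy:(lambda x,y:ray(wi,(x0+x/fx-.4,y0+y/fy-.4),np.load(n),True))
E
python3 - <<'E'
from h import *
A=W('w1.npy',180,10,4,3.1);B=W('w2.npy',220,60,5,3.1);C=W('w2.npy',0,70,6,3.7)
def show(n,rays):
    p,e=tri(rays);print(n,p.round(4),np.round(e,1));return p
h=show('handle top',[A(302,294),B(288,372),T(624,380),S(487,135)])
show('handle top wrist only',[A(302,294),B(288,372)])
L=show('cbL',[A(125,303),B(58,347),T(540,406)]);Rr=show('cbR',[A(507,301),B(522,347),T(690,393)])
print(np.degrees(np.arctan2(L[1]-Rr[1],L[0]-Rr[0]))-90, (L+Rr)/2)
p=show('dry post',[A(321,45),B(293,78),T(598,272),S(392,156)]);b=show('dry bend',[A(318,492),B(288,522)])
print(np.degrees(np.arctan2(*(p-b)[[1,0]])), np.linalg.norm((p-b)[:2]))
p=show('blue post',[C(163,60),T(134,270),S(103,328)]);c=show('collar',[C(100,246),T(101,363),S(142,384)])
b=show('blue bend',[C(50,465),T(55,480),S(190,453)])
print(np.degrees(np.arctan2(*(p-b)[[1,0]])), np.linalg.norm((p-b)[:2]),np.linalg.norm((c-b)[:2]))
E
```

```text
handle top [ 0.5982 -0.1475  0.2669] [2.7 0.2 4.  1.4]
handle top wrist only [ 0.5961 -0.1476  0.2551] [0.1 0.1]
cbL [ 0.591  -0.1001  0.2112] [0.5 1.1 1.5]
cbR [ 0.6021 -0.1942  0.2143] [0.7 0.6 0.7]
6.688880576329225 [ 0.59654239 -0.14717273  0.21273306]
dry post [ 0.6846 -0.1374  0.2004] [1.1 1.3 3.1 0.7]
dry bend [ 0.5324 -0.1549  0.2004] [0. 0.]
6.569068373031152 0.15312278772924287
blue post [0.6764 0.1637 0.219 ] [1.3 1.6 0.3]
collar [0.6138 0.1817 0.2179] [0.7 0.7 0.4]
blue bend [0.5361 0.2051 0.2208] [3.  2.8 3.1]
-16.44673106945046 0.14624897201784404 0.0811167211630978
```

Call:
{"fn": "arm_command", "kwargs": {"motion": [[[0.01,-0.0015,0.01,0,0,0.4],[0.0115,-0.0012,0.02,0,0,0],[0,0,0.025,0,0,0],[0,0,0.025,0,0,0],[0,0,0,0,0,0]]]}}

```text
t: 2.75
tool_pos: [0.5944, -0.1472, 0.3033]
tool_rot: [-3.132, -0.179, 0.012]
wrist_force: [0.2, 0.4, -0.9]
grip_width: 0.0885
```

```bash
python3 - <<'E'
from h import *
s=readout.observe(); im=vision.snapshot('wrist'); cv2.imwrite('pics/w3.png',im); np.save('w3.npy',wpose(s))
print(s['t'],s['tool_pos'],s['tool_rot'])
cv2.imwrite('pics/w3b.png',cv2.resize(im,None,fx=1.42,fy=1.42,interpolation=cv2.INTER_CUBIC))
E
```

```text
2.75 [ 0.59443328 -0.14721363  0.30332993] [-3.13237347 -0.1787746   0.01246515]
```

View pics/w3b.png

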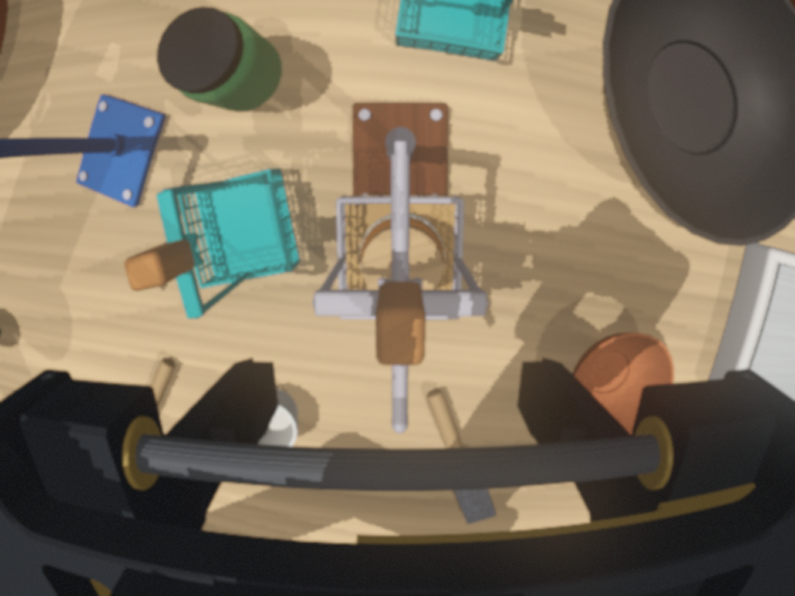

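Call:
{"fn": "arm_command", "kwargs": {"motion": [[[0.001,0,0.02,0,0,0],[0,0,0.02,0,0,0],[0,0,0.02,0,0,0],[0,0,0.015,0,0,0],[0,0,0.005,0,0,0]]]}}

```text
t: 3.22
tool_pos: [0.5966, -0.1475, 0.2283]
tool_rot: [-3.136, -0.179, 0.001]
wrist_force: [-0.6, 0.8, 0.4]
grip_width: 0.0885
```

```bash
python3 - <<'E'
from h import *
s=readout.observe();print(s['tool_pos'],s['tool_rot'],(R.from_rotvec(s['tool_rot']).as_matrix()).round(4),s['wrist_force'])
E
```

```text
[ 0.59664648 -0.14745058  0.22826505] [-3.13610947e+00 -1.79205734e-01  1.25385835e-03] [[ 9.935e-01  1.139e-01 -8.000e-04]
 [ 1.139e-01 -9.935e-01  3.000e-04]
 [-8.000e-04 -4.000e-04 -1.000e+00]] [-0.63669673  0.77071617  0.37096598]
```

Call:
{"fn": "arm_command", "kwargs": {"motion": [[[0,0,0,0,0,0],[0,0,0,0,0,0],[0,0,0,0,0,0],[0,0,0,0,0,0],[0,0,0,0,0,0]]], "fingers": 0, "newtons": 12}}

```text
t: 3.63
tool_pos: [0.5971, -0.1472, 0.2296]
tool_rot: [3.136, 0.18, 0.002]
wrist_force: [0.5, -0.6, 0.5]
grip_width: 0.0568
```

Call:
{"fn": "arm_command", "kwargs": {"motion": [[[0,0,0,0,0,0],[0,0,0,0,0,0],[0,0,0,0,0,0],[0,0,0,0,0,0],[0,0,0,0,0,0]]], "newtons": 35}}

```text
t: 4.05
tool_pos: [0.5969, -0.1471, 0.2287]
tool_rot: [-3.136, -0.18, 0.0]
wrist_force: [-0.4, 0.2, -0.4]
grip_width: 0.0234
```

Call:
{"fn": "arm_command", "kwargs": {"motion": [[[0,0,0,0,0,0],[0,0,0,0,0,0],[0,0,0,0,0,0],[0,0,-0.001,0,0,0],[0,0,-0.002,0,0,0]]]}}

```text
t: 4.47
tool_pos: [0.5965, -0.1467, 0.2309]
tool_rot: [-3.135, -0.18, 0.003]
wrist_force: [0.8, 0.2, -4.4]
grip_width: 0.0219
```

Call:
{"fn": "arm_command", "kwargs": {"motion": [[[0,0,-0.003,0,0,0],[0,0,-0.004,0,0,0],[0,0,-0.005,0,0,0],[0,0,-0.005,0,0,0],[0,0,-0.005,0,0,0]]]}}

```text
t: 4.88
tool_pos: [0.5969, -0.147, 0.2544]
tool_rot: [-3.136, -0.18, -0.0]
wrist_force: [0.5, 0.1, -4.6]
grip_width: 0.0213
```

Call:
{"fn": "arm_command", "kwargs": {"motion": [[[0,0,-0.003,0,0,0],[0,0,-0.002,0,0,0],[0,0,0,0,0,0],[0,0,0,0,0,0],[0,0,0,0,0,0]]]}}

```text
t: 5.3
tool_pos: [0.5968, -0.1471, 0.2584]
tool_rot: [-3.136, -0.18, 0.001]
wrist_force: [-0.4, -0.4, -3.9]
grip_width: 0.0218
```

```bash
python3 - <<'E'
from h import *
s=readout.observe();print(s['t'],s['tool_pos'],s['tool_rot'],s['wrist_force'],s['ft_torque'])
a=vision.snapshot('side')[120:280,180:380];b=vision.snapshot('wrist');cv2.imwrite('pics/w4.png',b)
cv2.imwrite('pics/s4.png',cv2.resize(a,None,fx=3.75,fy=3.75,interpolation=cv2.INTER_CUBIC))
cv2.imwrite('pics/w4b.png',cv2.resize(b,None,fx=1.42,fy=1.42,interpolation=cv2.INTER_CUBIC))
E
```

```text
5.3 [ 0.59678722 -0.14705768  0.25841295] [-3.13610669e+00 -1.79959440e-01  7.96878223e-04] [-0.3927037  -0.36346671 -3.86367843] [ 0.03653421  0.01410763 -0.02473284]
```

View pics/s4.png

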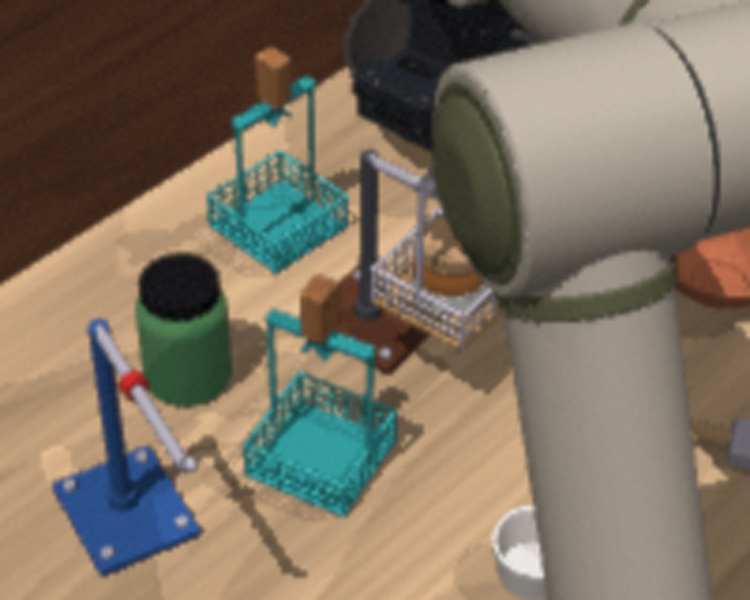

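View pics/w4b.png

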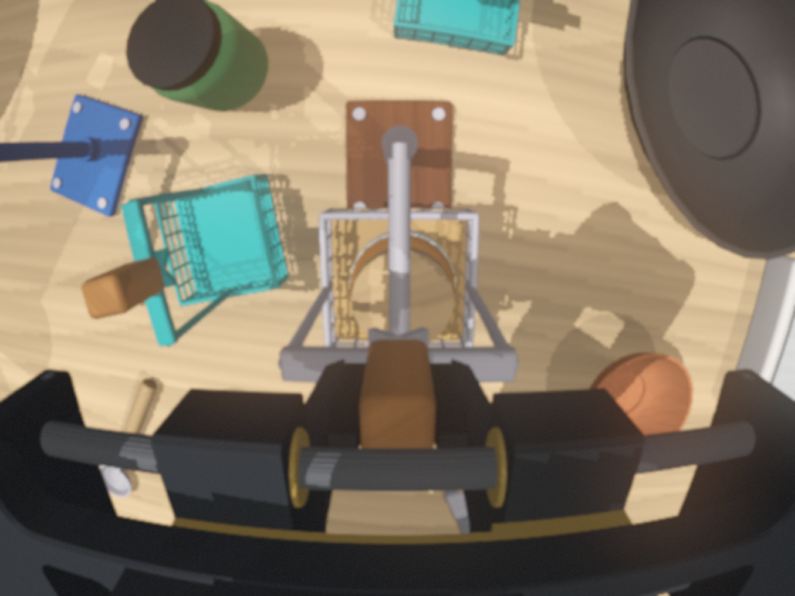

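Call:
{"fn": "arm_command", "kwargs": {"motion": [[[-0.003,0,-0.002,0,0,0],[-0.006,0,-0.002,0,0,0],[-0.01,0,-0.002,0,0,0],[-0.014,0,-0.001,0,0,0],[-0.017,0,0,0,0,0]]]}}

```text
t: 5.82
tool_pos: [0.5466, -0.1528, 0.266]
tool_rot: [3.136, 0.18, 0.001]
wrist_force: [-0.0, 0.3, -4.4]
grip_width: 0.0221
```

Call:
{"fn": "arm_command", "kwargs": {"motion": [[[-0.018,0,0,0,0,0],[-0.018,0,0,0,0,0],[-0.018,0,0,0,0,0],[-0.015,0,0,0,0,0],[-0.012,0,0,0,0,0]]]}}

```text
t: 6.23
tool_pos: [0.4652, -0.1621, 0.2661]
tool_rot: [3.136, 0.179, 0.0]
wrist_force: [0.4, 0.5, -4.2]
grip_width: 0.0218
```

Call:
{"fn": "arm_command", "kwargs": {"motion": [[[-0.008,0,0,0,0,0],[-0.004,0,0,0,0,0],[-0.002,0,0,0,0,0],[0,0,0,0,0,0],[0,0,0,0,0,0]]]}}

```text
t: 6.65
tool_pos: [0.4531, -0.1637, 0.2657]
tool_rot: [3.136, 0.18, 0.0]
wrist_force: [0.6, -0.3, -4.1]
grip_width: 0.0219
```

```bash
python3 - <<'E'
from h import *
s=readout.observe();print(s['t'],s['tool_pos'],s['tool_rot'],s['wrist_force'],s['grip_width'])
b=vision.snapshot('wrist');cv2.imwrite('pics/w5.png',b)
cv2.imwrite('pics/w5b.png',cv2.resize(b,None,fx=1.42,fy=1.42,interpolation=cv2.INTER_CUBIC))
p=s['tool_pos'];g=np.array([.4155,.2407,.282]);a0=2*np.arctan2(s['tool_rot'][1],s['tool_rot'][0]);a0=(a0+np.pi)%(2*np.pi)-np.pi
a1=np.radians(-16.45);print(np.degrees(a0))
n=30;f=lambda u:u*u*u*(10-15*u+6*u*u)
f2=lambda i:np.interp(i,[0,5,25,30],[0,.1,.9,1])
def g_(i): # trapezoid speed
    v=np.minimum(1,np.minimum((np.arange(n)+1)/6,(n-np.arange(n))/6));c=np.r_[0,np.cumsum(v)/v.sum()];return c[i]
for i in range(n):
    d=(g-p)*(g_(i+1)-g_(i));a=a0+(a1-a0)*g_(i)
    x=np.array([np.cos(a),np.sin(a)]);y=np.array([np.sin(a),-np.cos(a)])
    print(i,[round(float(v),4) for v in (d[:2]@x,d[:2]@y,-d[2])],round(float(np.degrees(-(a1-a0))*(g_(i+1)-g_(i))),2))
E
```

```text
6.65 [ 0.45314297 -0.16366889  0.2657226 ] [3.13640318e+00 1.80157431e-01 3.75150616e-04] [ 0.62954857 -0.26642675 -4.08717201] 0.02187730392083248
6.575003090528723
0 [0.0001, -0.0027, -0.0001] 0.15
1 [0.0001, -0.0054, -0.0002] 0.31
2 [0.0001, -0.0081, -0.0003] 0.46
3 [0.0001, -0.0108, -0.0004] 0.61
4 [-0.0001, -0.0135, -0.0005] 0.77
5 [-0.0003, -0.0162, -0.0007] 0.92
6 [-0.0006, -0.0162, -0.0007] 0.92
7 [-0.0008, -0.0162, -0.0007] 0.92
8 [-0.0011, -0.0162, -0.0007] 0.92
9 [-0.0013, -0.0162, -0.0007] 0.92
10 [-0.0016, -0.0162, -0.0007] 0.92
11 [-0.0019, -0.0161, -0.0007] 0.92
12 [-0.0021, -0.0161, -0.0007] 0.92
13 [-0.0024, -0.0161, -0.0007] 0.92
14 [-0.0026, -0.016, -0.0007] 0.92
15 [-0.0029, -0.016, -0.0007] 0.92
16 [-0.0031, -0.0159, -0.0007] 0.92
17 [-0.0034, -0.0159, -0.0007] 0.92
18 [-0.0037, -0.0158, -0.0007] 0.92
19 [-0.0039, -0.0158, -0.0007] 0.92
20 [-0.0042, -0.0157, -0.0007] 0.92
21 [-0.0044, -0.0156, -0.0007] 0.92
22 [-0.0047, -0.0156, -0.0007] 0.92
23 [-0.0049, -0.0155, -0.0007] 0.92
24 [-0.0052, -0.0154, -0.0007] 0.92
25 [-0.0045, -0.0128, -0.0005] 0.77
26 [-0.0037, -0.0102, -0.0004] 0.61
27 [-0.0029, -0.0076, -0.0003] 0.46
28 [-0.002, -0.005, -0.0002] 0.31
29 [-0.001, -0.0025, -0.0001] 0.15
```

View pics/w5b.png

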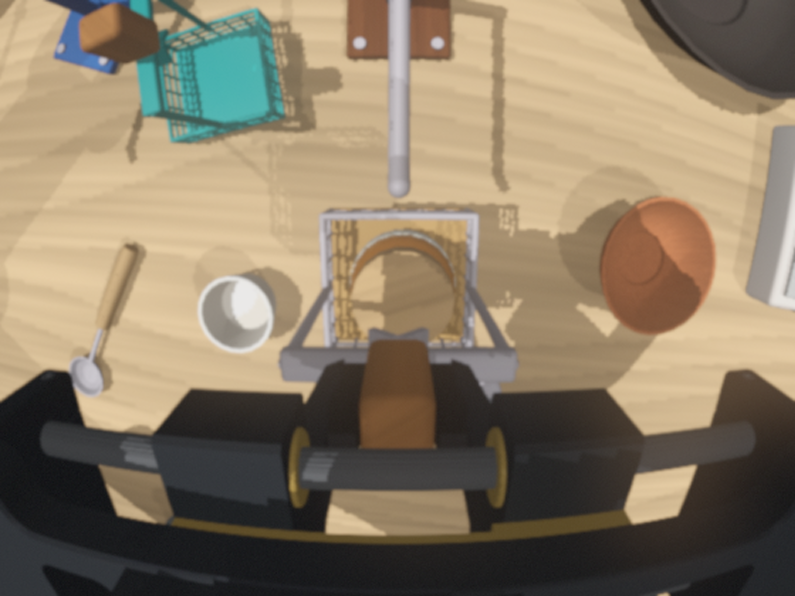

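Call:
{"fn": "arm_command", "kwargs": {"motion": [[[0,-0.0027,0,0,0,0.15],[0,-0.0054,0,0,0,0.3],[0,-0.008,-0.0005,0,0,0.45],[0,-0.011,-0.0005,0,0,0.6],[0,-0.0135,-0.0005,0,0,0.8]]]}}

```text
t: 7.12
tool_pos: [0.4487, -0.1225, 0.2672]
tool_rot: [-3.139, -0.115, 0.0]
wrist_force: [0.4, 0.3, -4.1]
grip_width: 0.0217
```

Call:
{"fn": "arm_command", "kwargs": {"motion": [[[-0.0003,-0.0162,-0.0007,0,0,0.92],[-0.0006,-0.0162,-0.0007,0,0,0.92],[-0.0008,-0.0162,-0.0007,0,0,0.92],[-0.0011,-0.0162,-0.0007,0,0,0.92],[-0.0013,-0.0162,-0.0007,0,0,0.92]]]}}

```text
t: 7.53
tool_pos: [0.4409, -0.041, 0.2708]
tool_rot: [-3.141, 0.01, -0.0]
wrist_force: [-0.6, -0.2, -4.4]
grip_width: 0.0219
```

Call:
{"fn": "arm_command", "kwargs": {"motion": [[[-0.0016,-0.0162,-0.0007,0,0,0.92],[-0.0019,-0.0161,-0.0007,0,0,0.92],[-0.0021,-0.0161,-0.0007,0,0,0.92],[-0.0024,-0.0161,-0.0007,0,0,0.92],[-0.0026,-0.016,-0.0007,0,0,0.92]]]}}

```text
t: 7.95
tool_pos: [0.4332, 0.0398, 0.2744]
tool_rot: [-3.138, 0.136, -0.0]
wrist_force: [1.4, -0.8, -3.8]
grip_width: 0.0216
```

Call:
{"fn": "arm_command", "kwargs": {"motion": [[[-0.0029,-0.016,-0.0007,0,0,0.92],[-0.0031,-0.0159,-0.0007,0,0,0.92],[-0.0034,-0.0159,-0.0007,0,0,0.92],[-0.0037,-0.0158,-0.0007,0,0,0.92],[-0.0039,-0.0158,-0.0007,0,0,0.92]]]}}

```text
t: 8.37
tool_pos: [0.4256, 0.1207, 0.2779]
tool_rot: [-3.13, 0.262, -0.0]
wrist_force: [-0.3, 0.2, -3.9]
grip_width: 0.022
```

Call:
{"fn": "arm_command", "kwargs": {"motion": [[[-0.0042,-0.0157,-0.0007,0,0,0.92],[-0.0044,-0.0156,-0.0007,0,0,0.92],[-0.0047,-0.0156,-0.0007,0,0,0.92],[-0.0049,-0.0155,-0.0007,0,0,0.92],[-0.0052,-0.0154,-0.0007,0,0,0.92]]]}}

```text
t: 8.78
tool_pos: [0.4179, 0.2015, 0.2813]
tool_rot: [-3.117, 0.388, 0.0]
wrist_force: [0.5, -1.5, -4.3]
grip_width: 0.0217
```

Call:
{"fn": "arm_command", "kwargs": {"motion": [[[-0.0045,-0.0128,-0.0005,0,0,0.77],[-0.0037,-0.0102,-0.0005,0,0,0.61],[-0.0029,-0.0076,-0.0003,0,0,0.46],[-0.002,-0.005,0,0,0,0.31],[-0.001,-0.0025,0,0,0,0.15]]]}}

```text
t: 9.2
tool_pos: [0.4143, 0.2415, 0.2825]
tool_rot: [-3.109, 0.448, 0.0]
wrist_force: [-0.6, -0.5, -4.8]
grip_width: 0.0218
```

Call:
{"fn": "arm_command", "kwargs": {"motion": [[[0,0,0,0,0,0],[0,0,0,0,0,0],[0,0,0,0,0,0]]]}}

```text
t: 9.45
tool_pos: [0.4149, 0.2403, 0.2825]
tool_rot: [3.109, -0.449, 0.0]
wrist_force: [0.7, 0.2, -4.1]
grip_width: 0.0216
```

```bash
python3 - <<'E'
from h import *
s=readout.observe();print(s['t'],s['tool_pos'],s['tool_rot'],s['wrist_force'],s['grip_width'])
b=vision.snapshot('wrist');cv2.imwrite('pics/w6.png',b);np.save('w6.npy',wpose(s))
a=vision.snapshot('side');cv2.imwrite('pics/s6.png',a);t=vision.snapshot('top');cv2.imwrite('pics/t6.png',t)
cv2.imwrite('pics/w6b.png',cv2.resize(b,None,fx=1.42,fy=1.42,interpolation=cv2.INTER_CUBIC))
cv2.imwrite('pics/st6.png',np.hstack([cv2.resize(a[180:300,150:300],(400,320),interpolation=cv2.INTER_CUBIC),cv2.resize(t[150:270,150:300],(400,320),interpolation=cv2.INTER_CUBIC)]))
E
```

```text
9.45 [0.41486092 0.24026971 0.28252627] [ 3.10916116e+00 -4.49493054e-01  6.43797626e-05] [ 0.6901645   0.18203104 -4.13593056] 0.02157925937325937
```

View pics/w6b.png

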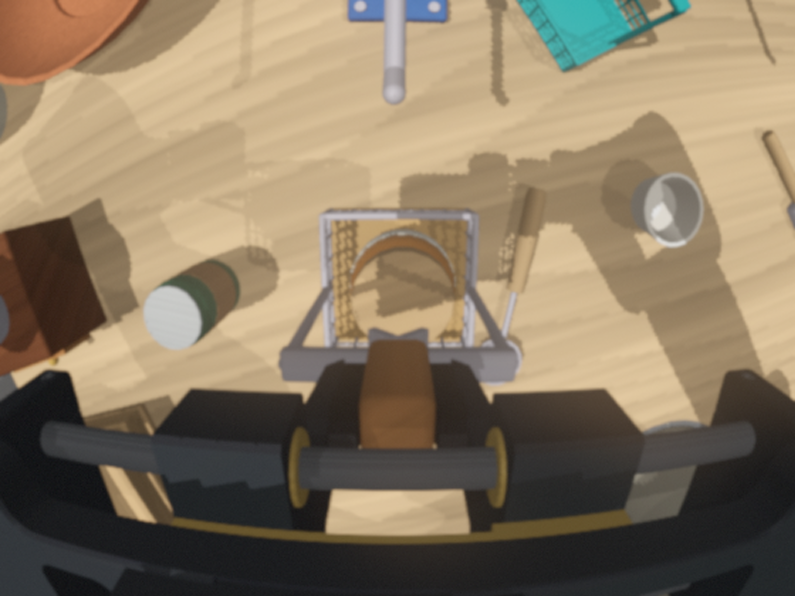

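View pics/st6.png

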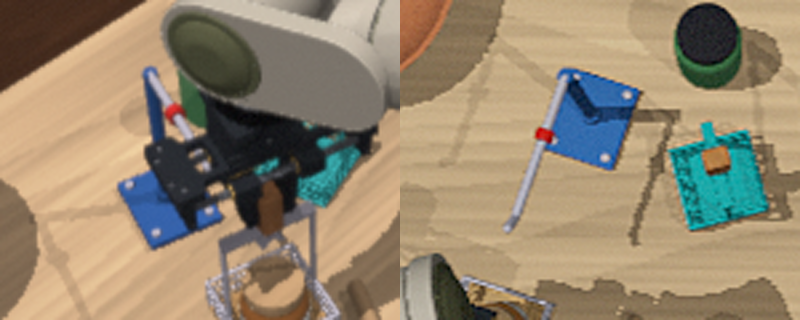

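```bash
python3 - <<'E'
from h import *
b=cv2.imread('pics/w6.png')
cv2.imwrite('pics/w6c.png',cv2.resize(b[0:80,235:325],None,fx=7,fy=7,interpolation=cv2.INTER_CUBIC))
b=cv2.imread('pics/w5.png')
cv2.imwrite('pics/w5c.png',cv2.resize(b[60:145,235:325],None,fx=7,fy=7,interpolation=cv2.INTER_CUBIC))
P=np.load('w6.npy');Tt=P@np.linalg.inv(wi['tool_from_camera'])
print(Tt.round(4))
for q,z in [((394/1.42,92/1.42),.23),((394/1.42,69/1.42),.215),((395.5/1.42,8/1.42),.215)]:
    c,d=ray(wi,q,P,True);p=c+d*(z-c[2])/d[2];print(p.round(4),(np.linalg.inv(Tt)@np.r_[p,1])[:3].round(4))
E
```

```text
[[ 9.591e-01 -2.832e-01  0.000e+00  4.149e-01]
 [-2.832e-01 -9.591e-01 -1.000e-04  2.403e-01]
 [ 1.000e-04  1.000e-04 -1.000e+00  2.825e-01]
 [ 0.000e+00  0.000e+00  0.000e+00  1.000e+00]]
[0.5181 0.2114 0.23  ] [ 0.1071 -0.0016  0.0525]
[0.5311 0.2077 0.215 ] [ 0.1207 -0.0017  0.0675]
[0.5603 0.1983 0.215 ] [ 0.1514 -0.001   0.0675]
```

View pics/w6c.png

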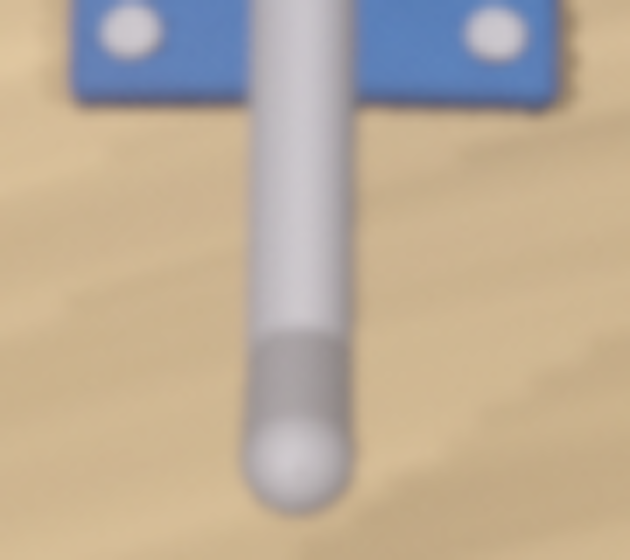

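View pics/w5c.png

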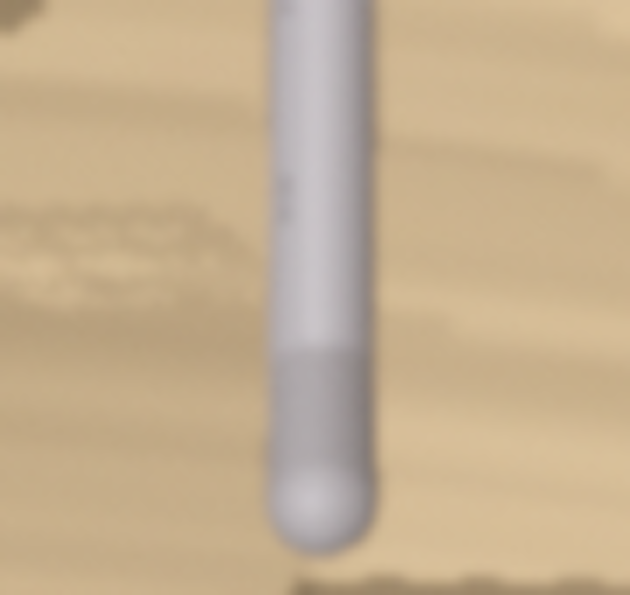

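Call:
{"fn": "arm_command", "kwargs": {"motion": [[[0.003,-0.001,0,0,0,0.2],[0.007,-0.001,0,0,0,0.2],[0.01,-0.001,0,0,0,0.2],[0.012,0,0,0,0,0],[0.012,0,0,0,0,0]]]}}

```text
t: 10.02
tool_pos: [0.4592, 0.2302, 0.2824]
tool_rot: [3.107, -0.465, 0.0]
wrist_force: [0.2, 1.1, -4.1]
grip_width: 0.0221
```

Call:
{"fn": "arm_command", "kwargs": {"motion": [[[0.008,0,0,0,0,0],[0.005,0,0,0,0,0],[0.003,0,0,0,0,0],[0,0,0,0,0,0],[0,0,0,0,0,0]]]}}

```text
t: 10.43
tool_pos: [0.473, 0.226, 0.2825]
tool_rot: [-3.107, 0.465, 0.001]
wrist_force: [0.6, 0.2, -4.0]
grip_width: 0.0213
```

```bash
python3 - <<'E'
from h import *
s=readout.observe();print(s['t'],s['tool_pos'],s['tool_rot'],s['wrist_force'],s['grip_width'])
b=vision.snapshot('wrist');cv2.imwrite('pics/w7.png',b);np.save('w7.npy',wpose(s))
cv2.imwrite('pics/w7b.png',cv2.resize(b[0:280,200:360],None,fx=3.5,fy=2.1,interpolation=cv2.INTER_CUBIC))
a=cv2.imread('pics/w4.png')
cv2.imwrite('pics/w4c.png',cv2.resize(a[80:280,200:360],None,fx=3.5,fy=3,interpolation=cv2.INTER_CUBIC))
E
```

```text
10.4333 [0.47296745 0.22602981 0.28248097] [-3.10691496e+00  4.65214580e-01  5.24782895e-04] [ 0.55421302  0.24362297 -3.9763235 ] 0.021301965515031007
```

View pics/w7b.png

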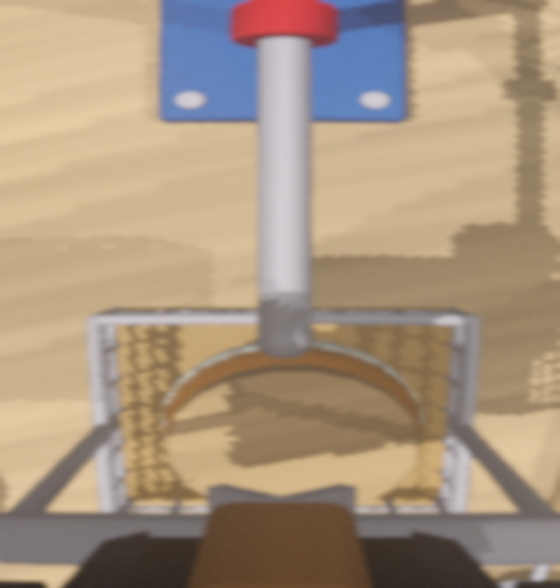

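View pics/w4c.png

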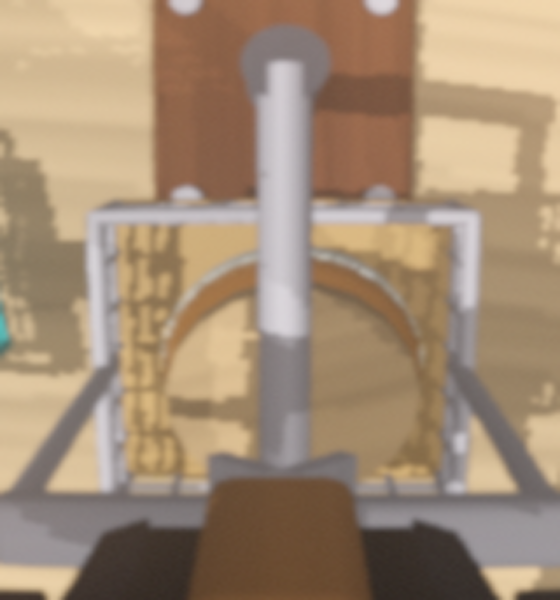

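Call:
{"fn": "arm_command", "kwargs": {"motion": [[[0.003,0,0,0,0,0],[0.006,0,0,0,0,0],[0.009,0,0,0,0,0],[0.01,0,0,0,0,0],[0.01,0,0,0,0,0]]]}}

```text
t: 10.9
tool_pos: [0.5106, 0.2144, 0.2825]
tool_rot: [3.107, -0.466, 0.0]
wrist_force: [0.3, 0.2, -4.9]
grip_width: 0.0217
```

Call:
{"fn": "arm_command", "kwargs": {"motion": [[[0.01,0,0,0,0,0],[0.01,0,0,0,0,0],[0.01,0,0,0,0,0],[0.009,0,0,0,0,0],[0.006,0,0,0,0,0]]]}}

```text
t: 11.32
tool_pos: [0.5537, 0.2011, 0.2822]
tool_rot: [3.107, -0.466, -0.0]
wrist_force: [-1.3, -0.7, -3.7]
grip_width: 0.0216
```

Call:
{"fn": "arm_command", "kwargs": {"motion": [[[0.003,0,0,0,0,0],[0.002,0,0,0,0,0],[0,0,0,0,0,0],[0,0,0,0,0,0],[0,0,0,0,0,0]]]}}

```text
t: 11.73
tool_pos: [0.557, 0.2004, 0.2827]
tool_rot: [-3.107, 0.465, -0.0]
wrist_force: [-1.0, 0.4, -4.5]
grip_width: 0.0215
```

```bash
python3 - <<'E'
from h import *
s=readout.observe();print(s['t'],s['tool_pos'],s['tool_rot'],s['wrist_force'],s['grip_width'])
b=vision.snapshot('wrist');cv2.imwrite('pics/w8.png',b);np.save('w8.npy',wpose(s))
a=vision.snapshot('side');cv2.imwrite('pics/s8.png',a);t=vision.snapshot('top')
cv2.imwrite('pics/w8b.png',cv2.resize(b[60:280,200:360],None,fx=3.5,fy=2.7,interpolation=cv2.INTER_CUBIC))
cv2.imwrite('pics/st8.png',np.hstack([cv2.resize(a[160:290,150:290],(400,370),interpolation=cv2.INTER_CUBIC),cv2.resize(t[150:270,150:280],(400,370),interpolation=cv2.INTER_CUBIC)]))
E
```

```text
11.7333 [0.55696425 0.20039622 0.28265692] [-3.10692933e+00  4.64829014e-01 -8.68515855e-07] [-0.99487182  0.35774083 -4.47929118] 0.021479114533571157
```

View pics/w8b.png

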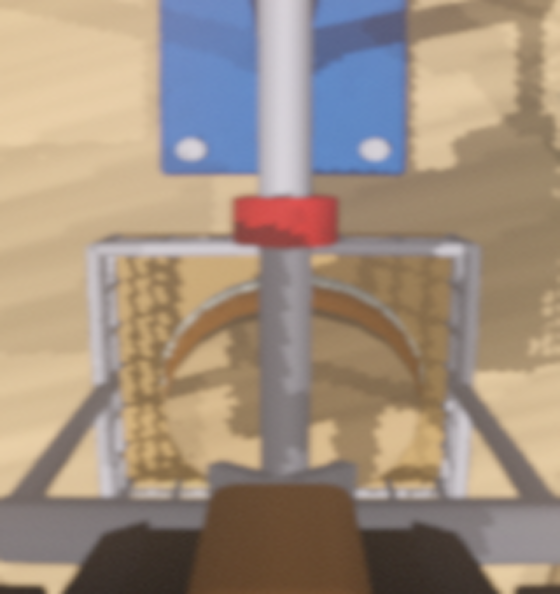

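View pics/st8.png

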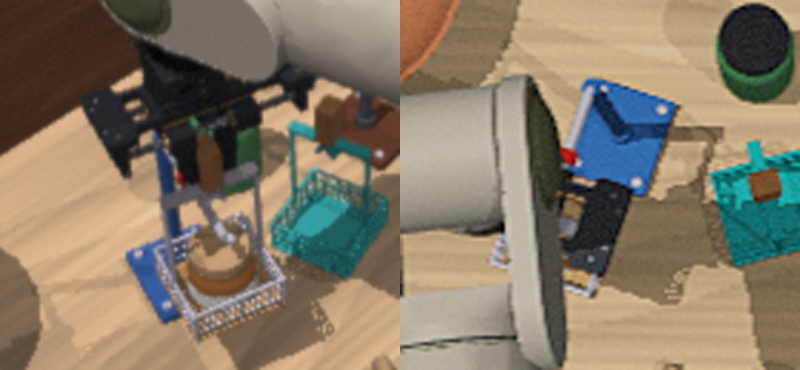

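Call:
{"fn": "arm_command", "kwargs": {"motion": [[[0,0,0.003,0,0,0],[0,0,0.006,0,0,0],[0,0,0.008,0,0,0],[0,0,0.007,0,0,0],[0,0,0.004,0,0,0]]]}}

```text
t: 12.3
tool_pos: [0.5568, 0.2001, 0.2528]
tool_rot: [3.106, -0.465, -0.003]
wrist_force: [-0.0, 1.0, -4.9]
grip_width: 0.0215
```

Call:
{"fn": "arm_command", "kwargs": {"motion": [[[0,0,0.001,0,0,0],[0,0,0.001,0,0,0],[0,0,0,0,0,0],[0,0,0,0,0,0]]]}}

```text
t: 12.63
tool_pos: [0.5573, 0.2002, 0.2528]
tool_rot: [-3.107, 0.465, -0.001]
wrist_force: [0.6, -0.6, -4.2]
grip_width: 0.0217
```

```bash
python3 - <<'E'
from h import *
s=readout.observe();print(s['t'],s['tool_pos'],s['tool_rot'],s['wrist_force'],s['grip_width'])
b=vision.snapshot('wrist');cv2.imwrite('pics/w9.png',b);np.save('w9.npy',wpose(s))
cv2.imwrite('pics/w9b.png',cv2.resize(b[60:280,200:360],None,fx=3.5,fy=2.7,interpolation=cv2.INTER_CUBIC))
E
```

```text
12.6333 [0.55734523 0.20023106 0.25280456] [-3.10677830e+00  4.65262329e-01 -8.33511861e-04] [ 0.61241428 -0.55797039 -4.1621709 ] 0.021656470957631412
```

View pics/w9b.png

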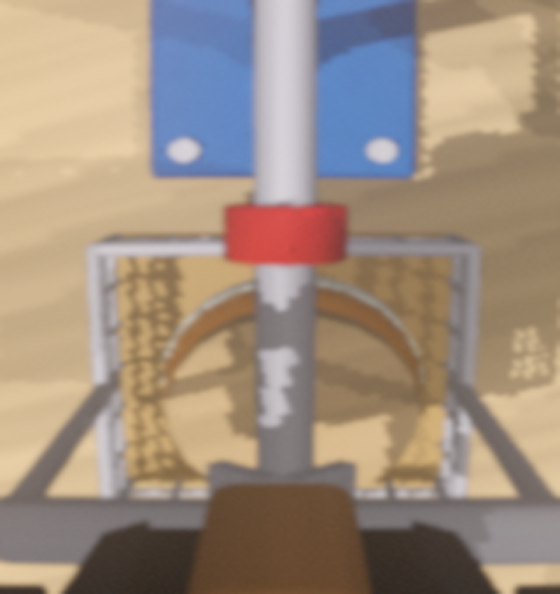

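Call:
{"fn": "arm_command", "kwargs": {"motion": [[[0,0,0.001,0,0,0],[0,0,0.001,0,0,0],[0,0,0.001,0,0,0],[0,0,0,0,0,0]]]}}

```text
t: 13.02
tool_pos: [0.5572, 0.2001, 0.2494]
tool_rot: [3.107, -0.465, -0.0]
wrist_force: [-0.1, -0.5, -4.5]
grip_width: 0.0218
```

Call:
{"fn": "arm_command", "kwargs": {"motion": [[[0,0,0.0005,0,0,0],[0,0,0,0,0,0]]]}}

```text
t: 13.18
tool_pos: [0.5573, 0.2001, 0.2493]
tool_rot: [3.107, -0.465, 0.0]
wrist_force: [-0.6, 0.1, -2.1]
grip_width: 0.0216
```

Call:
{"fn": "arm_command", "kwargs": {"motion": [[[0,0,0.0005,0,0,0],[0,0,0,0,0,0]]]}}

```text
t: 13.35
tool_pos: [0.5573, 0.2001, 0.2492]
tool_rot: [3.107, -0.465, 0.001]
wrist_force: [-1.6, -1.9, 2.0]
grip_width: 0.0219
```

Call:
{"fn": "arm_command", "kwargs": {"motion": [[[0,0,0,0,0,0],[0,0,0,0,0,0],[0,0,0,0,0,0]]], "newtons": 10}}

```text
t: 13.6
tool_pos: [0.5574, 0.2001, 0.249]
tool_rot: [3.107, -0.465, 0.001]
wrist_force: [-2.2, -1.1, 2.3]
grip_width: 0.0218
```

Call:
{"fn": "arm_command", "kwargs": {"motion": [[[0.001,0,0,0,0,0],[0.0015,0,0,0,0,0],[0.002,0,0,0,0,0],[0.002,0,0,0,0,0],[0.002,0,0,0,0,0]]]}}

```text
t: 14.02
tool_pos: [0.565, 0.1978, 0.2486]
tool_rot: [3.107, -0.465, -0.002]
wrist_force: [-6.2, -1.8, 4.3]
grip_width: 0.022
```

```bash
python3 - <<'E'
from h import *
s=readout.observe();print(s['t'],s['tool_pos'],s['tool_rot'],s['wrist_force'],s['grip_width'])
b=vision.snapshot('wrist');cv2.imwrite('pics/w10.png',b);np.save('w10.npy',wpose(s));a=vision.snapshot('side')
cv2.imwrite('pics/w10b.png',np.hstack([cv2.resize(b[60:280,200:360],(450,600),interpolation=cv2.INTER_CUBIC),cv2.resize(a[160:290,150:230],(350,600),interpolation=cv2.INTER_CUBIC)]))
E
```

```text
14.0167 [0.56498546 0.1977847  0.24861735] [ 3.10683447e+00 -4.64995328e-01 -2.26195865e-03] [-6.18900007 -1.83438253  4.3391649 ] 0.02199013608466177
```

View pics/w10b.png

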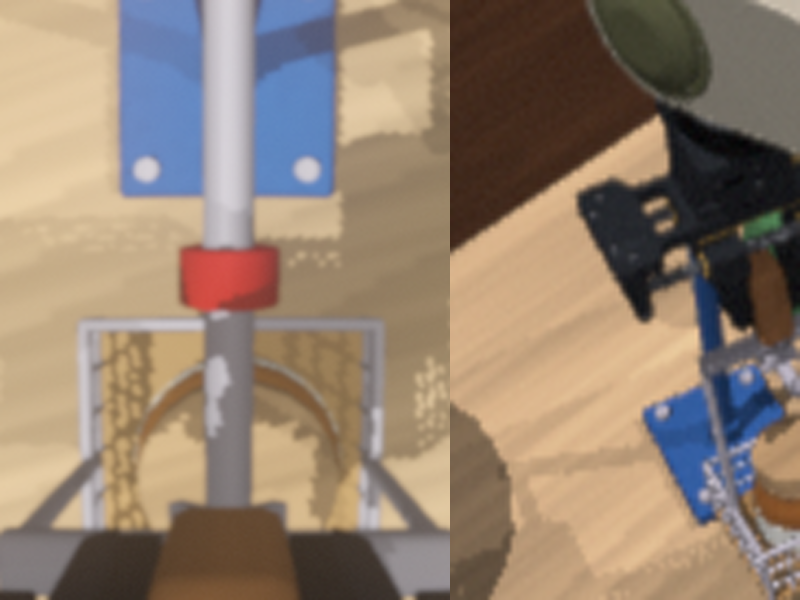

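Call:
{"fn": "arm_command", "kwargs": {"motion": [[[-0.002,0,0,0,0,0],[-0.002,0,0,0,0,0],[-0.002,0,0,0,0,0],[-0.0015,0,0,0,0,0],[-0.001,0,-0.0003,0,0,0]]]}}

```text
t: 14.53
tool_pos: [0.5572, 0.2001, 0.2485]
tool_rot: [3.107, -0.465, 0.0]
wrist_force: [1.3, -3.9, -1.4]
grip_width: 0.0219
```

```bash
python3 - <<'E'
from h import *
s=readout.observe();print(s['t'],s['tool_pos'],s['tool_rot'],s['wrist_force'],s['grip_width'])
b=vision.snapshot('wrist');cv2.imwrite('pics/w11.png',b);np.save('w11.npy',wpose(s));a=cv2.imread('pics/w9.png')
cv2.imwrite('pics/w11b.png',np.hstack([cv2.resize(b[60:280,200:360],(400,600),interpolation=cv2.INTER_CUBIC),cv2.resize(a[60:280,200:360],(400,600),interpolation=cv2.INTER_CUBIC)]))
E
```

```text
14.5333 [0.55719317 0.20006302 0.24847303] [ 3.10655957e+00 -4.65279266e-01  2.73521366e-04] [ 1.33698072 -3.89107745 -1.39237836] 0.021863255201289292
```

View pics/w11b.png

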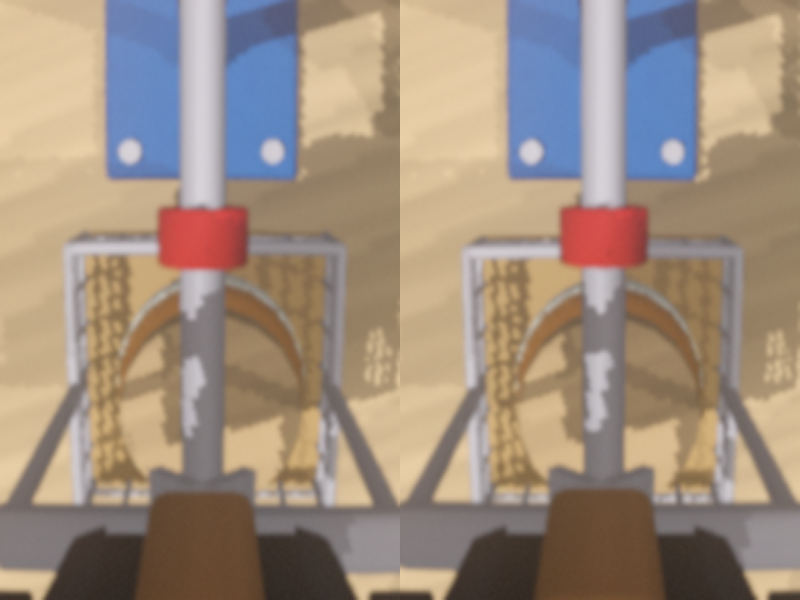

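Call:
{"fn": "arm_command", "kwargs": {"motion": [[[0,0,0,0,0,0],[0,0,0,0,0,0],[0,0,0,0,0,0],[0,0.0003,-0.0002,0,0,0],[0,0,0,0,0,0]]], "newtons": 50}}

```text
t: 15.0
tool_pos: [0.5569, 0.2002, 0.2487]
tool_rot: [-3.107, 0.465, 0.002]
wrist_force: [-0.1, -2.5, -4.1]
grip_width: 0.0215
```

```bash
python3 - <<'E'
from h import *
s=readout.observe();print(s['t'],s['tool_pos'],s['wrist_force'],s['ft_torque'])
E
```

```text
15.0 [0.55693818 0.20015252 0.24868092] [-0.06120044 -2.51082988 -4.07866646] [-0.37201233 -0.04751442  0.06222108]
```

Call:
{"fn": "arm_command", "kwargs": {"motion": [[[0,0.0003,0.0002,0,0,0],[0,0,0,0,0,0],[0,0,0,0,0,0]]]}}

```text
t: 15.25
tool_pos: [0.5569, 0.2, 0.2486]
tool_rot: [-3.106, 0.465, 0.001]
wrist_force: [-0.7, -0.7, -3.7]
grip_width: 0.0216
```

Call:
{"fn": "arm_command", "kwargs": {"motion": [[[0.0005,0,0,0,0,0],[0.001,0,0,0,0,0],[0.001,0,0,0,0,0],[0.001,0,0,0,0,0]]]}}

```text
t: 15.58
tool_pos: [0.5605, 0.1987, 0.2487]
tool_rot: [-3.107, 0.465, 0.0]
wrist_force: [-0.2, 0.2, -4.0]
grip_width: 0.0215
```

```bash
python3 - <<'E'
from h import *
s=readout.observe();print(s['t'],s['tool_pos'],s['tool_rot'],s['wrist_force'],s['ft_torque'])
b=vision.snapshot('wrist');cv2.imwrite('pics/w12.png',b);a=cv2.imread('pics/w9.png')
cv2.imwrite('pics/w12b.png',np.hstack([cv2.resize(b[60:280,200:360],(400,600),interpolation=cv2.INTER_CUBIC),cv2.resize(a[60:280,200:360],(400,600),interpolation=cv2.INTER_CUBIC)]))
E
```

```text
15.5833 [0.56047338 0.19867803 0.24874125] [-3.10681854e+00  4.65091620e-01  2.82545347e-04] [-0.17306949  0.15096072 -3.95039956] [ 0.06032312  0.0322481  -0.00730215]
```

View pics/w12b.png

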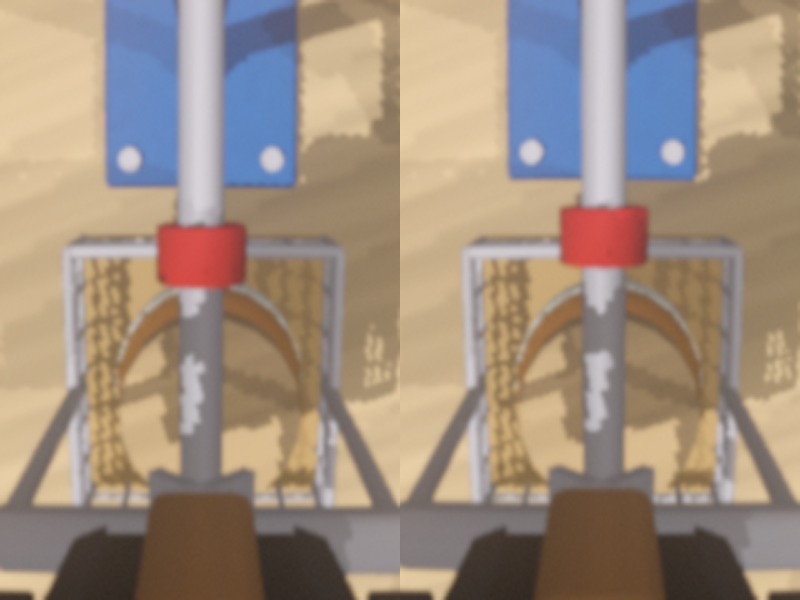

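Call:
{"fn": "arm_command", "kwargs": {"motion": [[[0.0005,0,0.0003,0,0,0],[0.001,0,0,0,0,0],[0.001,0,0,0,0,0],[0.001,0,0,0,0,0]]]}}

```text
t: 15.97
tool_pos: [0.5639, 0.1976, 0.2486]
tool_rot: [-3.107, 0.465, -0.0]
wrist_force: [-0.8, 0.7, -4.9]
grip_width: 0.0219
```

Call:
{"fn": "arm_command", "kwargs": {"motion": [[[0.0015,0,0,0,0,0],[0.0015,0,0,0,0,0],[0.0015,0,0,0,0,0],[0.0015,0,0,0,0,0]]]}}

```text
t: 16.3
tool_pos: [0.5696, 0.1958, 0.2485]
tool_rot: [-3.107, 0.465, 0.0]
wrist_force: [-0.6, 1.1, -3.9]
grip_width: 0.0218
```

Call:
{"fn": "arm_command", "kwargs": {"motion": [[[0,0,0.0003,0,0,0],[0,0,0,0,0,0],[0,0,0,0,0,0]]]}}

```text
t: 16.55
tool_pos: [0.5697, 0.1958, 0.2484]
tool_rot: [-3.107, 0.465, -0.001]
wrist_force: [1.7, 0.3, -2.3]
grip_width: 0.0217
```

```bash
python3 - <<'E'
from h import *
s=readout.observe();print(s['t'],s['tool_pos'],s['tool_rot'],s['wrist_force'],s['ft_torque'])
E
```

```text
16.55 [0.56971562 0.19580767 0.24843634] [-3.10674739e+00  4.65262187e-01 -1.42008003e-03] [ 1.71856455  0.28927072 -2.25860962] [ 0.12222752 -0.18403147  0.0055793 ]
```

Call:
{"fn": "arm_command", "kwargs": {"motion": [[[0.001,0,0,0,0,0],[0.0015,0,0,0,0,0],[0.002,0,0,0,0,0],[0.002,0,0,0,0,0],[0.0015,0,0,0,0,0]]]}}

```text
t: 16.97
tool_pos: [0.5772, 0.1936, 0.2483]
tool_rot: [-3.107, 0.465, 0.001]
wrist_force: [-3.6, 2.1, -0.4]
grip_width: 0.0212
```

```bash
python3 - <<'E'
from h import *
s=readout.observe();print(s['t'],s['tool_pos'],s['tool_rot'],s['wrist_force'],s['ft_torque'])
b=vision.snapshot('wrist');cv2.imwrite('pics/w13.png',b);a=cv2.imread('pics/w9.png')
cv2.imwrite('pics/w13b.png',np.hstack([cv2.resize(b[60:280,200:360],(400,600),interpolation=cv2.INTER_CUBIC),cv2.resize(a[60:280,200:360],(400,600),interpolation=cv2.INTER_CUBIC)]))
E
```

```text
16.9667 [0.57719247 0.19356032 0.24834578] [-3.10676117e+00  4.65099162e-01  5.67508123e-04] [-3.6140948   2.07209136 -0.39998315] [0.34919236 0.69178321 0.01937554]
```

View pics/w13b.png

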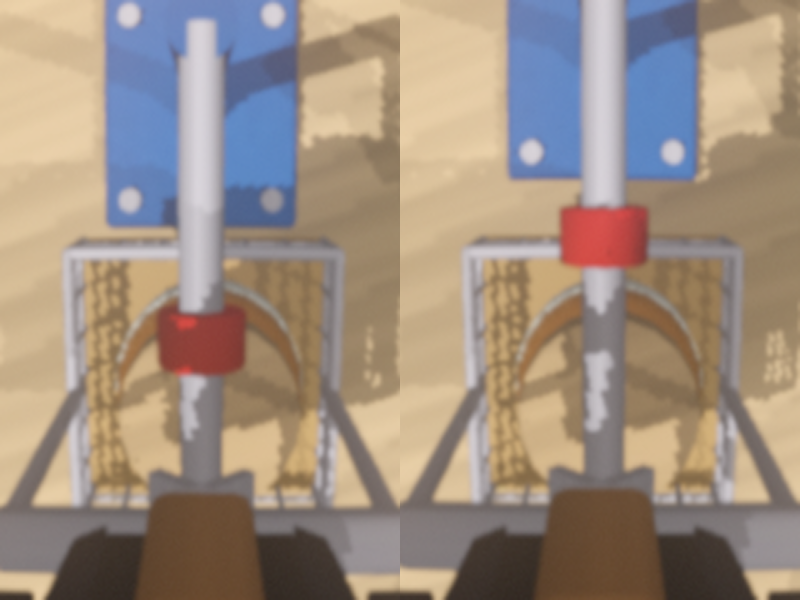

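Call:
{"fn": "arm_command", "kwargs": {"motion": [[[0.001,0,-0.0002,0,0,0],[0.0015,0,0,0,0,0],[0.002,0,0,0,0,0],[0.002,0,0,0,0,0],[0.002,0,0,0,0,0]]]}}

```text
t: 17.43
tool_pos: [0.5855, 0.191, 0.2484]
tool_rot: [-3.107, 0.465, -0.0]
wrist_force: [-0.5, 2.6, -1.8]
grip_width: 0.0217
```

Call:
{"fn": "arm_command", "kwargs": {"motion": [[[0.0015,0,0,0,0,0],[0.0015,0,0,0,0,0],[0.001,0,0,0,0,0],[0.0005,0,0,0,0,0]]]}}

```text
t: 17.77
tool_pos: [0.5897, 0.1897, 0.2484]
tool_rot: [-3.107, 0.465, -0.0]
wrist_force: [-1.6, 2.3, -2.6]
grip_width: 0.0216
```

```bash
python3 - <<'E'
from h import *
s=readout.observe();print(s['t'],s['tool_pos'],s['tool_rot'],s['wrist_force'],s['ft_torque'])
b=vision.snapshot('wrist');cv2.imwrite('pics/w14.png',b)
cv2.imwrite('pics/w14b.png',np.hstack([cv2.resize(b[60:280,200:360],(400,600),interpolation=cv2.INTER_CUBIC),cv2.resize(b[190:250,260:300],(400,600),interpolation=cv2.INTER_CUBIC)]))
E
```

```text
17.7667 [0.58971172 0.18966898 0.24840683] [-3.10677385e+00  4.65338863e-01 -7.74602257e-05] [-1.63152048  2.32884511 -2.57945455] [0.56794144 0.27375307 0.01454882]
```

View pics/w14b.png

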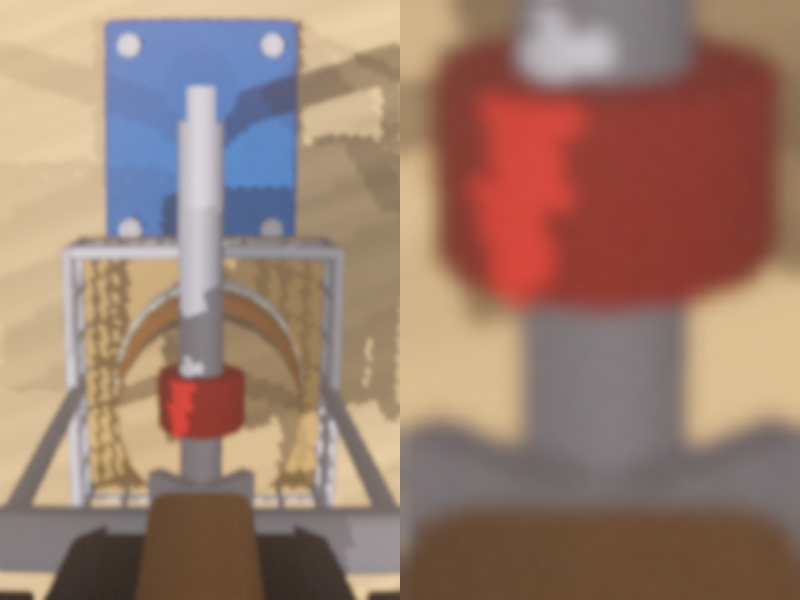

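Call:
{"fn": "arm_command", "kwargs": {"motion": [[[0.001,-0.0002,0,0,0,0],[0.001,0,0,0,0,0],[0.0015,0,0,0,0,0],[0.001,0,0,0,0,0],[0.001,0,0,0,0,0]]]}}

```text
t: 18.23
tool_pos: [0.595, 0.1881, 0.2484]
tool_rot: [3.107, -0.465, -0.0]
wrist_force: [-1.3, 0.6, -2.6]
grip_width: 0.0215
```

Call:
{"fn": "arm_command", "kwargs": {"motion": [[[0.0005,0,0,0,0,0],[0.0005,0,0,0,0,0],[0,0,0,0,0,0]]]}}

```text
t: 18.48
tool_pos: [0.5959, 0.1879, 0.2484]
tool_rot: [3.107, -0.465, -0.0]
wrist_force: [-1.4, 0.8, -3.0]
grip_width: 0.0215
```

```bash
python3 - <<'E'
from h import *
s=readout.observe();print(s['t'],s['tool_pos'],s['tool_rot'],s['wrist_force'],s['ft_torque'])
b=vision.snapshot('wrist');cv2.imwrite('pics/w15.png',b)
cv2.imwrite('pics/w15b.png',np.hstack([cv2.resize(b[60:280,200:360],(400,600),interpolation=cv2.INTER_CUBIC),cv2.resize(b[190:250,260:300],(400,600),interpolation=cv2.INTER_CUBIC)]))
E
```

```text
18.4833 [0.59590631 0.18788001 0.24837039] [ 3.10678842e+00 -4.65297231e-01 -1.77365166e-05] [-1.3621713   0.83243821 -2.98848036] [ 0.2280406   0.19656576 -0.01252857]
```

View pics/w15b.png

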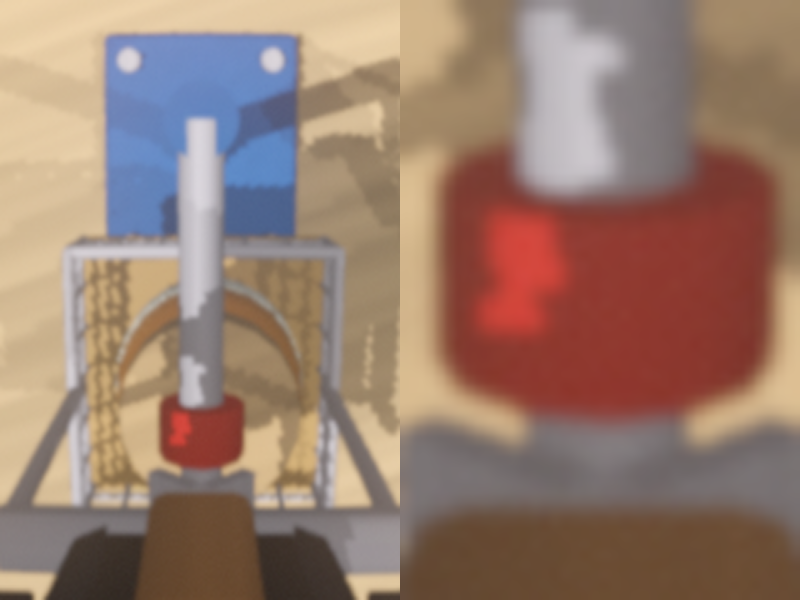

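Call:
{"fn": "arm_command", "kwargs": {"motion": [[[0.0005,0,0,0,0,0],[0.0005,0,0,0,0,0],[0.0005,0,0,0,0,0],[0,0,0,0,0,0]]]}}

```text
t: 18.87
tool_pos: [0.5974, 0.1874, 0.2484]
tool_rot: [3.107, -0.465, 0.0]
wrist_force: [-1.8, 0.4, -2.8]
grip_width: 0.0212
```

Call:
{"fn": "arm_command", "kwargs": {"motion": [[[0.0003,0,0,0,0,0],[0,0,0,0,0,0]]]}}

```text
t: 19.03
tool_pos: [0.5976, 0.1874, 0.2484]
tool_rot: [3.107, -0.465, -0.0]
wrist_force: [-1.5, 0.1, -3.0]
grip_width: 0.0216
```

Call:
{"fn": "arm_command", "kwargs": {"motion": [[[0.0003,0,0,0,0,0],[0,0,0,0,0,0]]]}}

```text
t: 19.2
tool_pos: [0.5979, 0.1873, 0.2484]
tool_rot: [3.107, -0.465, 0.0]
wrist_force: [-1.3, -0.6, -1.8]
grip_width: 0.0216
```

```bash
python3 - <<'E'
from h import *
s=readout.observe();print(s['t'],s['tool_pos'],s['tool_rot'],s['wrist_force'],s['ft_torque'])
b=vision.snapshot('wrist');cv2.imwrite('pics/w16.png',b)
cv2.imwrite('pics/w16b.png',np.hstack([cv2.resize(b[60:280,200:360],(400,600),interpolation=cv2.INTER_CUBIC),cv2.resize(b[190:250,260:300],(400,600),interpolation=cv2.INTER_CUBIC)]))
E
```

```text
19.2 [0.59788284 0.18730076 0.24840468] [ 3.10685148e+00 -4.65233742e-01  3.92262550e-05] [-1.2916724  -0.56963634 -1.78469574] [ 0.11852172  0.2564507  -0.00252154]
```

View pics/w16b.png

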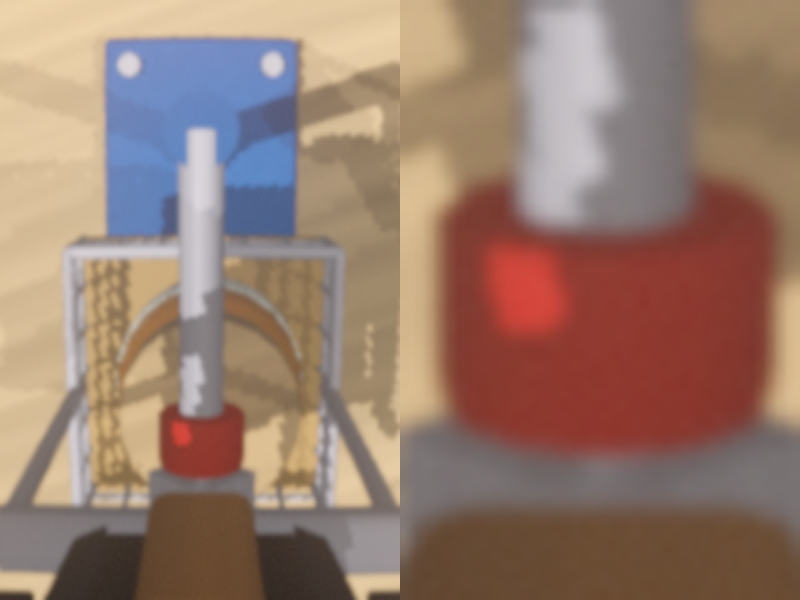

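Call:
{"fn": "arm_command", "kwargs": {"motion": [[[0.0003,0,0,0,0,0],[0,0,0,0,0,0]]]}}

```text
t: 19.42
tool_pos: [0.5982, 0.1872, 0.2484]
tool_rot: [3.107, -0.465, -0.0]
wrist_force: [-0.6, 0.5, -1.7]
grip_width: 0.0215
```

Call:
{"fn": "arm_command", "kwargs": {"motion": [[[0.0003,0,0,0,0,0],[0,0,0,0,0,0]]]}}

```text
t: 19.58
tool_pos: [0.5985, 0.1871, 0.2484]
tool_rot: [3.107, -0.465, -0.0]
wrist_force: [-0.5, -0.3, -3.4]
grip_width: 0.0218
```

Call:
{"fn": "arm_command", "kwargs": {"motion": [[[0.0003,0,0,0,0,0],[0,0,0,0,0,0]]]}}

```text
t: 19.75
tool_pos: [0.5988, 0.187, 0.2484]
tool_rot: [3.107, -0.465, 0.0]
wrist_force: [-1.2, 0.2, -3.5]
grip_width: 0.0214
```

Call:
{"fn": "arm_command", "kwargs": {"motion": [[[0.0003,0,0,0,0,0],[0,0,0,0,0,0]]]}}

```text
t: 19.92
tool_pos: [0.599, 0.1869, 0.2484]
tool_rot: [3.107, -0.465, -0.0]
wrist_force: [-1.3, -0.6, -3.5]
grip_width: 0.0217
```

```bash
python3 - <<'E'
from h import *
s=readout.observe();print(s['t'],s['tool_pos'],s['wrist_force'],s['ft_torque'])
b=vision.snapshot('wrist');cv2.imwrite('pics/w17.png',b)
cv2.imwrite('pics/w17b.png',np.hstack([cv2.resize(b[60:280,200:360],(400,600),interpolation=cv2.INTER_CUBIC),cv2.resize(b[190:250,260:300],(400,600),interpolation=cv2.INTER_CUBIC)]))
E
```

```text
19.9167 [0.59902677 0.18694611 0.24840025] [-1.27300707 -0.5829863  -3.45786911] [0.05803186 0.21783999 0.04358706]
```

View pics/w17b.png

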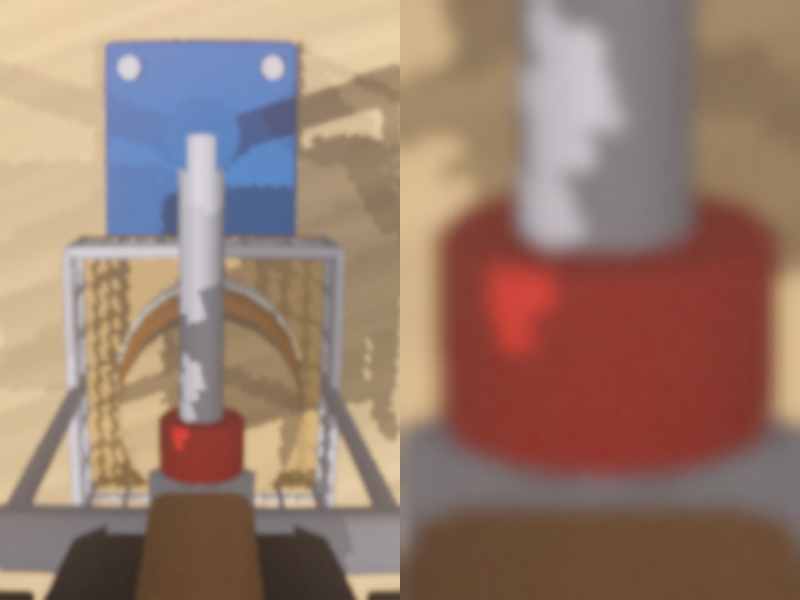

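Call:
{"fn": "arm_command", "kwargs": {"motion": [[[0.0003,0,0,0,0,0],[0,0,0,0,0,0]]]}}

```text
t: 20.13
tool_pos: [0.5993, 0.1869, 0.2484]
tool_rot: [3.107, -0.465, 0.0]
wrist_force: [-0.1, -0.1, -3.1]
grip_width: 0.0215
```

Call:
{"fn": "arm_command", "kwargs": {"motion": [[[0.0003,0,0,0,0,0],[0,0,0,0,0,0]]]}}

```text
t: 20.3
tool_pos: [0.5995, 0.1868, 0.2484]
tool_rot: [3.107, -0.465, -0.0]
wrist_force: [-2.1, -0.5, -2.6]
grip_width: 0.0217
```

Call:
{"fn": "arm_command", "kwargs": {"motion": [[[0.0002,0,0,0,0,0],[0,0,0,0,0,0]]]}}

```text
t: 20.47
tool_pos: [0.5996, 0.1868, 0.2484]
tool_rot: [3.107, -0.465, -0.001]
wrist_force: [-2.9, -0.4, -3.2]
grip_width: 0.0212
```

```bash
python3 - <<'E'
from h import *
s=readout.observe();print(s['t'],s['tool_pos'],s['wrist_force'],s['ft_torque'])
b=vision.snapshot('wrist');cv2.imwrite('pics/w18.png',b)
s=readout.observe();print(s['wrist_force'],s['ft_torque'])
cv2.imwrite('pics/w18b.png',np.hstack([cv2.resize(b[60:280,200:360],(400,600),interpolation=cv2.INTER_CUBIC),cv2.resize(b[190:250,260:300],(400,600),interpolation=cv2.INTER_CUBIC)]))
E
```

```text
20.4667 [0.59958565 0.18682657 0.24843784] [-2.94341638 -0.39811017 -3.24307839] [ 0.0860427   0.54460767 -0.05410138]
[-2.78772956 -0.52906758 -2.89737196] [ 0.01802697  0.5533644  -0.06835847]
```

View pics/w18b.png

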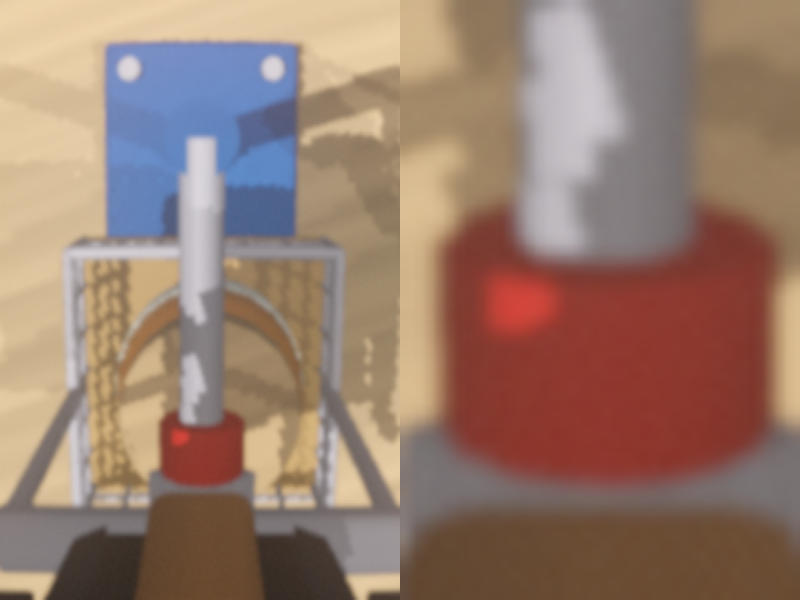

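Call:
{"fn": "arm_command", "kwargs": {"motion": [[[0.0002,0,0,0,0,0],[0,0,0,0,0,0],[0,0,0,0,0,0]]]}}

```text
t: 20.77
tool_pos: [0.5997, 0.1868, 0.2484]
tool_rot: [3.107, -0.465, -0.001]
wrist_force: [-5.2, 0.1, -2.7]
grip_width: 0.0217
```

```bash
python3 - <<'E'
from h import *
s=readout.observe();print(s['t'],s['tool_pos'],s['wrist_force'],s['ft_torque'])
E
```

```text
20.7667 [0.5996991  0.18678414 0.24840912] [-5.19238696  0.12568314 -2.73968189] [ 0.02790184  0.96340496 -0.00594731]
```

Call:
{"fn": "arm_command", "kwargs": {"motion": [[[0,0,0.0002,0,0,0],[0,0,0.0002,0,0,0],[0,0,0,0,0,0]]]}}

```text
t: 21.02
tool_pos: [0.5997, 0.1868, 0.2484]
tool_rot: [-3.107, 0.465, 0.0]
wrist_force: [-5.7, 0.1, 0.5]
grip_width: 0.0214
```

Call:
{"fn": "arm_command", "kwargs": {"motion": [[[0,0,0,0,0,0],[0,0,0,0,0,0],[0,0,0,0,0,0]]], "newtons": 20}}

```text
t: 21.27
tool_pos: [0.5998, 0.1867, 0.2484]
tool_rot: [-3.107, 0.465, -0.0]
wrist_force: [-4.7, 0.4, 0.9]
grip_width: 0.0216
```

Call:
{"fn": "arm_command", "kwargs": {"motion": [[[-0.0002,0,0,0,0,0],[0,0,0,0,0,0],[0,0,0,0,0,0]]]}}

```text
t: 21.52
tool_pos: [0.5998, 0.1868, 0.2484]
tool_rot: [-3.107, 0.465, -0.001]
wrist_force: [-4.6, -0.2, 1.5]
grip_width: 0.0218
```

Call:
{"fn": "arm_command", "kwargs": {"motion": [[[0,0,0,0,0,0],[0,0,0,0,0,0],[0,0,0,0,0,0],[0,0,0,0,0,0]]], "newtons": 6}}

```text
t: 21.85
tool_pos: [0.6, 0.1867, 0.2483]
tool_rot: [-3.107, 0.465, -0.002]
wrist_force: [-3.1, -0.7, 2.6]
grip_width: 0.0221
```

```bash
python3 - <<'E'
from h import *
s=readout.observe();print(s['t'],s['tool_pos'],s['wrist_force'],s['ft_torque'])
b=vision.snapshot('wrist');cv2.imwrite('pics/w19.png',b)
a=cv2.imread('pics/w18.png')
cv2.imwrite('pics/w19b.png',np.hstack([cv2.resize(b[60:280,200:360],(400,600),interpolation=cv2.INTER_CUBIC),cv2.resize(a[60:280,200:360],(400,600),interpolation=cv2.INTER_CUBIC)]))
E
```

```text
21.85 [0.60002992 0.18667251 0.24832508] [-3.11635961 -0.73517732  2.60005573] [-0.18702714  0.43582438  0.06087979]
```

View pics/w19b.png

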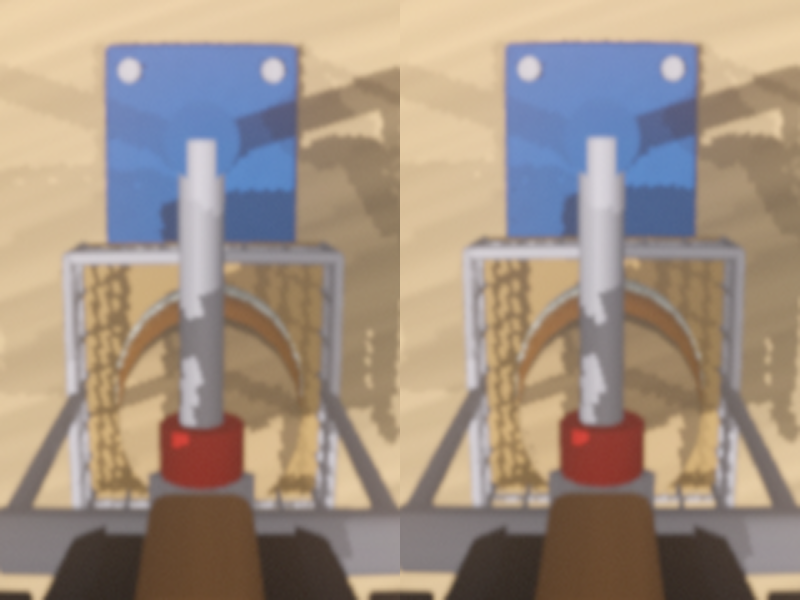

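Call:
{"fn": "arm_command", "kwargs": {"motion": [[[-0.0003,0,-0.0002,0,0,0],[0,0,0,0,0,0],[0,0,0,0,0,0]]]}}

```text
t: 22.15
tool_pos: [0.5998, 0.1867, 0.2483]
tool_rot: [-3.107, 0.466, -0.002]
wrist_force: [0.7, -1.1, 0.9]
grip_width: 0.022
```

Call:
{"fn": "arm_command", "kwargs": {"motion": [[[0,0,0,0,0,0],[0,0,0,0,0,0],[0,0,0,0,0,0]]], "newtons": 3}}

```text
t: 22.4
tool_pos: [0.5997, 0.1868, 0.2483]
tool_rot: [-3.107, 0.465, -0.001]
wrist_force: [0.7, -0.4, 0.6]
grip_width: 0.0218
```

Call:
{"fn": "arm_command", "kwargs": {"motion": [[[0,0,0,0,0,0],[0,0,0,0,0,0],[0,0,0,0,0,0],[0,0,0,0,0,0],[0,0,0,0,0,0]]], "fingers": 0.45}}

```text
t: 22.82
tool_pos: [0.5994, 0.1869, 0.2481]
tool_rot: [-3.107, 0.465, 0.0]
wrist_force: [0.4, 0.2, -0.1]
grip_width: 0.0393
```

```bash
python3 - <<'E'
from h import *
s=readout.observe();print(s['t'],s['tool_pos'],s['wrist_force'],s['grip_width'])
b=vision.snapshot('wrist');cv2.imwrite('pics/w20.png',b)
cv2.imwrite('pics/w20b.png',cv2.resize(b[60:290,140:420],(730,600),interpolation=cv2.INTER_CUBIC))
E
```

```text
22.8167 [0.59941274 0.18693648 0.24813912] [ 0.40320703  0.21742569 -0.14388969] 0.0392708559279203
```

View pics/w20b.png

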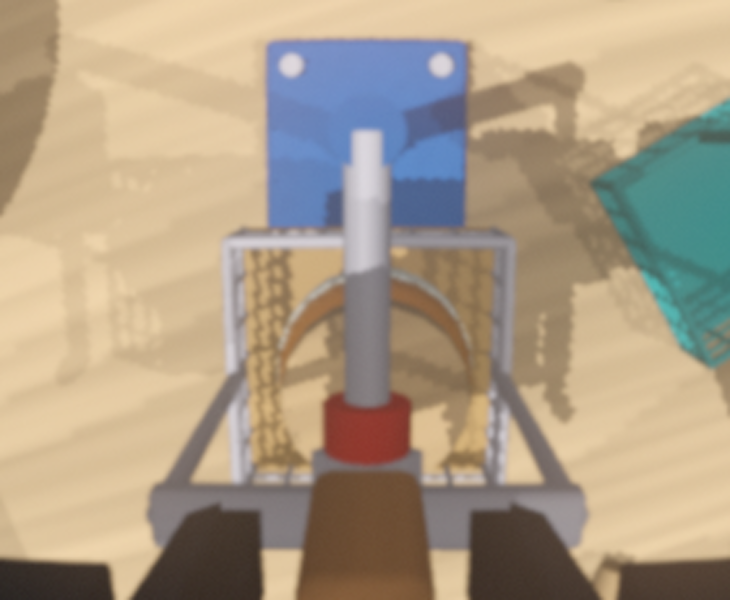

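```bash
python3 - <<'E'
import cv2,numpy as np
a=[cv2.imread(f'pics/w{i}.png') for i in (18,20)]
cv2.imwrite('pics/cmp.png',np.hstack([cv2.resize(x[200:252,256:306],(400,416),interpolation=cv2.INTER_CUBIC) for x in a]))
for x in a:
    col=x[200:252,274:286].mean(1); print(np.c_[np.arange(200,252),col][22:45].round(0).tolist())
E
```

```text
[[222.0, 48.0, 58.0, 146.0], [223.0, 48.0, 58.0, 144.0], [224.0, 48.0, 57.0, 143.0], [225.0, 47.0, 57.0, 143.0], [226.0, 47.0, 56.0, 143.0], [227.0, 47.0, 57.0, 143.0], [228.0, 46.0, 56.0, 143.0], [229.0, 46.0, 56.0, 143.0], [230.0, 46.0, 55.0, 142.0], [231.0, 46.0, 56.0, 142.0], [232.0, 45.0, 55.0, 143.0], [233.0, 45.0, 55.0, 142.0], [234.0, 45.0, 55.0, 142.0], [235.0, 45.0, 54.0, 142.0], [236.0, 48.0, 57.0, 141.0], [237.0, 60.0, 66.0, 136.0], [238.0, 83.0, 86.0, 129.0], [239.0, 97.0, 99.0, 120.0], [240.0, 88.0, 96.0, 113.0], [241.0, 68.0, 84.0, 108.0], [242.0, 54.0, 77.0, 106.0], [243.0, 52.0, 76.0, 106.0], [244.0, 52.0, 76.0, 106.0]]
[[222.0, 48.0, 58.0, 144.0], [223.0, 48.0, 58.0, 144.0], [224.0, 47.0, 58.0, 144.0], [225.0, 47.0, 58.0, 144.0], [226.0, 47.0, 57.0, 144.0], [227.0, 46.0, 57.0, 144.0], [228.0, 47.0, 57.0, 144.0], [229.0, 47.0, 57.0, 144.0], [230.0, 46.0, 57.0, 144.0], [231.0, 46.0, 57.0, 144.0], [232.0, 46.0, 56.0, 144.0], [233.0, 46.0, 56.0, 144.0], [234.0, 46.0, 56.0, 143.0], [235.0, 46.0, 56.0, 143.0], [236.0, 50.0, 60.0, 142.0], [237.0, 66.0, 72.0, 137.0], [238.0, 87.0, 90.0, 128.0], [239.0, 96.0, 100.0, 121.0], [240.0, 83.0, 94.0, 114.0], [241.0, 64.0, 83.0, 110.0], [242.0, 55.0, 79.0, 108.0], [243.0, 53.0, 78.0, 108.0], [244.0, 53.0, 78.0, 108.0]]
```

View pics/cmp.png

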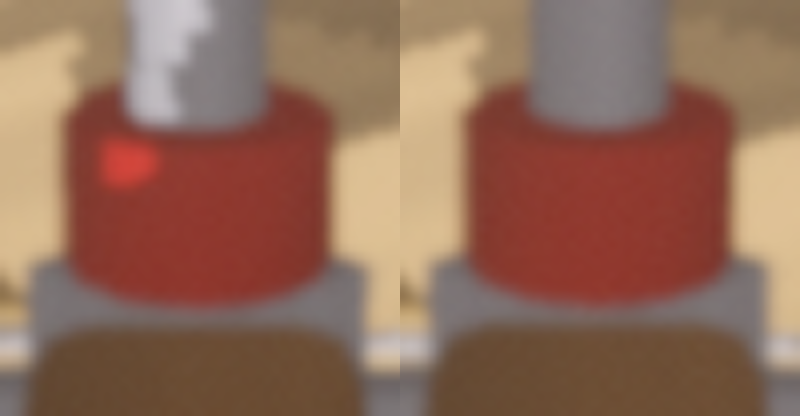

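Call:
{"fn": "arm_command", "kwargs": {"motion": [[[0,0,-0.002,0,0,0],[0,0,-0.005,0,0,0],[0,0,-0.01,0,0,0],[0,0,-0.015,0,0,0],[0,0,-0.02,0,0,0]]]}}

```text
t: 23.28
tool_pos: [0.5992, 0.1868, 0.3008]
tool_rot: [3.107, -0.465, -0.002]
wrist_force: [0.4, -1.1, 0.2]
grip_width: 0.0395
```

Call:
{"fn": "arm_command", "kwargs": {"motion": [[[0,0,-0.02,0,0,0],[0,0,-0.02,0,0,0],[0,0,-0.02,0,0,0],[0,0,-0.01,0,0,0],[0,0,0,0,0,0]]]}}

```text
t: 23.7
tool_pos: [0.5997, 0.1869, 0.3738]
tool_rot: [-3.105, 0.465, -0.008]
wrist_force: [0.5, -0.9, 1.0]
grip_width: 0.0395
```

```bash
python3 - <<'E'
from h import *
s=readout.observe();print(s['t'],s['tool_pos'],s['wrist_force'],s['grip_width'])
b=vision.snapshot('wrist');cv2.imwrite('pics/w21.png',b);np.save('w21.npy',wpose(s));a=vision.snapshot('side');t=vision.snapshot('top')
cv2.imwrite('pics/w21b.png',cv2.resize(b[60:290,140:420],(730,600),interpolation=cv2.INTER_CUBIC))
cv2.imwrite('pics/st21.png',np.hstack([cv2.resize(a[150:290,150:290],(400,400),interpolation=cv2.INTER_CUBIC),cv2.resize(t[130:280,160:310],(400,400),interpolation=cv2.INTER_CUBIC)]))
E
```

```text
23.7 [0.59974949 0.18688231 0.37376186] [ 0.45816289 -0.93176861  0.96586986] 0.03945105851159188
```

View pics/w21b.png

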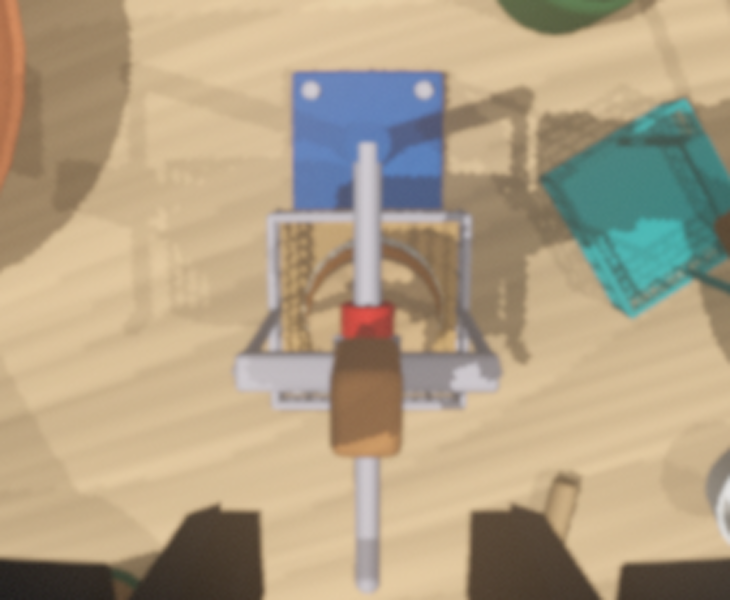

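View pics/st21.png

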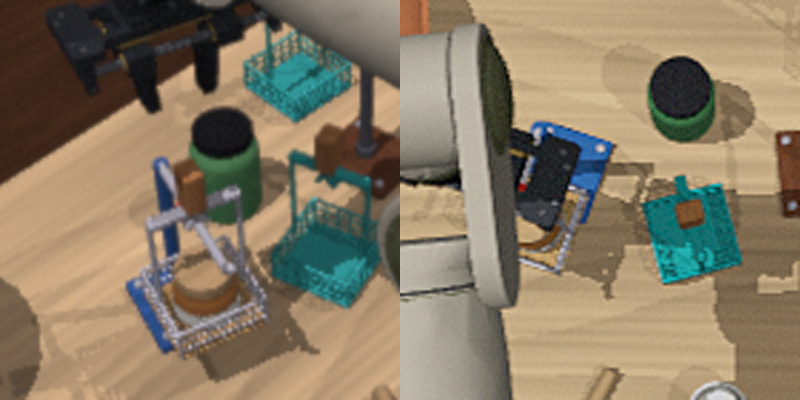

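Call:
{"fn": "arm_command", "kwargs": {"motion": [[[0,0,0,0,0,0],[0,0,0,0,0,0],[0,0,0,0,0,0],[0,0,0,0,0,0],[0,0,0,0,0,0]]]}}

```text
t: 24.27
tool_pos: [0.5994, 0.1868, 0.3701]
tool_rot: [3.107, -0.465, -0.001]
wrist_force: [-0.8, -0.2, 0.5]
grip_width: 0.0394
```

```bash
python3 - <<'E'
from h import *
s=readout.observe()
b=vision.snapshot('wrist');cv2.imwrite('pics/w22.png',b);a=cv2.imread('pics/w21.png')
print(s['t'],s['tool_pos'],cv2.absdiff(a,b)[60:240,200:340].max(), cv2.absdiff(a,b)[60:240,200:340].mean())
print(job.hand_in())
E
```

```text
24.2667 [0.5994382  0.18684719 0.37005439] 81 4.177619047619047
the job is handed in; nothing more can be done
None
```

The basket, with the jar in it, now hangs on the blue stand against the red collar. I handed the job in at about 24 s. One thing went against the brief: **the basket tilted about 13° for roughly half a second** just as the slide began.

- **Tilt:** I had loosened the grip to 10 N, so the saddle stuck on the bar and the basket rotated in the fingers. I backed off, saw it was level again, regripped at 50 N and slid it with only a light load on the bar.
- **Collar contact:** Going up against the collar, the backward force rose from about 1 N to 5–6 N, below the 12 N at which the collar slips, and the arm stopped advancing. Pictures at first contact and after release show the same saddle-to-collar position to about 0.1 mm. The collar's place, worked out from the contact, agrees with my first measurement to about 1 mm.
- **During the slide:** The first few millimetres after regripping may have carried the whole weight, since the force readings show almost none on the bar. I then lowered it until the bar took about 2 N.
- **After release:** The basket looked level with the jar upright, and the gripper was well clear above it.
- **Inconclusive check:** My last test that the basket was at rest compared two pictures, but the arm had sunk about 4 mm between them, so it proved nothing. I did not repeat it before handing in.

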